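# Close the purge valve, dial in the flow and start the metering pump

### The arm

A 6-joint arm with a two-finger parallel gripper is mounted at the origin on the work surface. World frame = base frame: x ahead of the robot, y to its left, z up, the work surface at z = 0. Lengths are in m, angles in rad, forces in N, time in s.
With the tool pointing down it reaches from about 0.15 to 0.775 m from the base axis. Payload 6.1 kg.
Tool frame: the origin (TCP) lies midway between the tips of the shut fingers; the grasp point (between the pads) lies 19 mm behind it; z points along the fingers, y is the direction in which the jaws open and shut (so a half turn about z gives the same grasp; the last joint's range is limited). The gripper opens to 85 mm and grips with 20 to 120 N. Pads are 22 mm wide; open, the fingers measure 114 mm over their backs; the gripper's body (76 mm by 85 mm) begins 54 mm behind the grasp point. The pads swing forward as they close: fully open they stand 13 mm farther back than shut.
Start: joints at [-1.258, 0.126, -0.04, 1.405, 0, 1.571], TCP at [0.162, -0.5, 0.231] pointing down, gripper open.
Joint ranges: [-2.72, 2.72], [-0.95, 1.95], [-1.27, 1.35], [-1.78, 2.02], [-1.46, 1.47], [-3.14, 3.14]. Speed limits (rad/s): [2.39, 2.39, 3.01, 3.14, 3.14, 3.14].

### API

Orientations are given as [roll, pitch, yaw] about the fixed x, y, z axes, in that order (R = Rz(yaw) Ry(pitch) Rx(roll)).
In Python, from rig import observe, capture, camera_params, hand_in, spot_in gives the robot as it stands. The module is installed in compiled form; this text tells all that it offers.
- The arm moves only by the tool jog_arm, never from a script. Its argument "deltas" is a list of rows, each an object of numbers: "fingers": the opening, from -1 (shut) to 1 (fully open); "dx", "dy", "dz": the shift along the tool's x, y, z in mm; "spin": the turn about the tool's z in rad. A call has 1 to 10 rows; each row shifts and turns the commanded pose from where the row before left it, along the tool's axes as they then stand; what a row does not reach is not made up. A row lasts 1/12 s, in which the tool goes at most 41.7 mm and 7.16 degrees, less where a joint would pass 70% of its speed; a pose out of reach is approached as far as the arm can. A call is refused whole if a number of a shift passes 41.7 or a number of a turn 0.125, either way. A call with a gripper value outside its range is refused whole. The fingers move at their own pace and stop on an object; "force" is the grip in N (left out, the last holds). Time passes only in rows, so rows that do not move let the fingers close. It gives the time, the measured TCP pose, the force and the opening at its end, in the units of the state.
- observe(): the state, without advancing time (a new reading comes with each control period).
- capture(name): name is "scene" or "top" or "wrist"; returns (picture, depth): 420x560x3 uint8, blue, green, red; 420x560 float32, m along the optical axis (not along the pixel's ray), 0 where there is no reading.
- camera_params(name): a dict with "fov_y" (degrees; the focal length in pixels is half the picture's height over the tangent of half this angle, whatever the lens; pixels are square), "cx", "cy" (the principal point, pixels), "dist_coeffs" ([k1, k2, p1, p2, k3] as OpenCV has them; the pictures are not rectified), "origin" and "attitude" of the camera in the world. Camera axes: x right, y down, z forward; pixel columns grow to the right and rows downward; lengths in m; the calibration is good to about 2 mm. A picture is of the moment at which its call begins: read the wrist's pose just before it. camera_params takes no time and is no camera call; for the wrist camera it gives the pose at the moment of the call.
- hand_in(): hands the job in, once; it reports no verdict.
Trained networks look in the newest picture that a camera, given by its name, has taken for a name from the list of things; names that differ only in an ending like _2 or _b are one class to them, and where a whole thing is asked for, a point or a joint stands for the part that bears it (a point fixed in the world has none). Each returns a list of dicts, best first, with "p" (0 to 1); they miss things now and then, are a little off and sometimes report something else, mostly with a low value. They report only what shows in the picture. A call takes as long as a camera call.
- spot_in(camera, thing): "location" ([x, y, z] in m, in the coordinates of the camera as it stood for that picture, good to about 4 mm: the middle of the surface that is visible of it).
The state is a dict: "time": time; "joint_pos": joint angles; "qvel": joint speeds; "tau": joint torques, N m; "position": TCP position; "ee_rot": TCP orientation; "force": force on the tool from outside, world axes, zero at the start; "ft_torque": the same for the moment, N m; "width": finger opening in m.
Only numpy, scipy, OpenCV 4.12 (cv2) and the standard library are available. Lean on these libraries where they do the work, as an engineer would, in place of code of your own. Each camera call takes 0.05 s, during which the arm holds its last target.

### The job

The metering pump has just been purged. Screw its black purge valve knob clockwise until it is fully closed, and roll the three flow thumbwheels to 4.72; only when both are right, flip the run toggle fully on. Leave the glassware and the other things around the pump where they are.

Things in the scene. Friction and masses are not known exactly. Their poses are not given: they have to be found in the camera images.
- pump: white metering pump, fixed: 220 (x) x 240 (y) x 100 mm high, flat deck on top. Origin on the bench, front face at x = -90, back at +130 mm; x points from front to back, y left as seen from the front, z up. Steel pump head sticks out of the front at the left. On the deck: ones, tenths, hundredths wheels from left to right, 42 mm apart, the run toggle right of them, a tray (rim 10 mm) behind
- purge_knob (a point): black knurled purge valve knob on top of the pump head, 28 mm diameter, 24 mm high, upright axis, white pointer line on top: this point lies on its axis, half-way up, at pump (-147, 66, 121) mm; a 20 mm wide valve stem below it, free space round it above the deck's height
- purge_valve (a joint): turn of the purge knob, rad: 0 is fully closed, against a hard stop; grows counter-clockwise seen from above (opening). Found open by 0.5 to 0.9 turn; turned clockwise to close, friction 0.04 N m, stays where it is left
- wheel_ones (a joint): ones (left) thumbwheel, axle along pump y at pump (-45, 62, 90) mm, 48 mm diameter, 17 mm wide, crown at 114 mm, 14 mm over the deck. Endless, rad: numeral n is uppermost, at the white index marks, at 0.628 n (plus whole turns); must show 4. Grows, and the number rises, as the crown rolls to pump +x. Let go, it clicks to the nearest numeral, or hangs if left half-way (spring 0.02 N m)
- wheel_tenths (a joint): tenths (middle) thumbwheel, axle along pump y at pump (-45, 20, 90) mm, 48 mm diameter, 17 mm wide, crown at 114 mm, 14 mm over the deck. Endless, rad: numeral n is uppermost, at the white index marks, at 0.628 n (plus whole turns); must show 7. Grows, and the number rises, as the crown rolls to pump +x. Let go, it clicks to the nearest numeral, or hangs if left half-way (spring 0.02 N m)
- wheel_hundredths (a joint): hundredths (right) thumbwheel, axle along pump y at pump (-45, -22, 90) mm, 48 mm diameter, 17 mm wide, crown at 114 mm, 14 mm over the deck. Endless, rad: numeral n is uppermost, at the white index marks, at 0.628 n (plus whole turns); must show 2. Grows, and the number rises, as the crown rolls to pump +x. Let go, it clicks to the nearest numeral, or hangs if left half-way (spring 0.02 N m)
- wheel_ones_4 (a point): the numeral 4 on the ones wheel: centre of its place on the rim, 24 mm from the axle; its z axis points outward from the axle, so it stands vertical, up, when 4 is set
- wheel_tenths_7 (a point): the numeral 7 on the tenths wheel: centre of its place on the rim, 24 mm from the axle; its z axis points outward from the axle, so it stands vertical, up, when 7 is set
- wheel_hundredths_2 (a point): the numeral 2 on the hundredths wheel: centre of its place on the rim, 24 mm from the axle; its z axis points outward from the axle, so it stands vertical, up, when 2 is set
- run_toggle (a joint): run toggle, rad: 0 is off, leaning 0.4 rad to the front (pump -x, red dot), 0.8 is on, leaning 0.4 rad to the back (pump +x, green bar); hard stops at both ends, stays where it is left, about 1 N at the tip moves it
- toggle_tip (a point): near the top end of the steel toggle bat, on its axis, 30 mm from its pivot; the bat is 10 mm wide (y), 6 mm thick, its end 32 mm from the pivot; the pivot lies along the pump's y at pump (-45, -82, 102) mm
- waste_beaker: small clear glass beaker, 52 mm across, 62 mm high, standing in front of the pump beside the pump head; origin under its middle; to be left alone
- beaker: clear glass beaker, 72 mm across, 85 mm high, on the bench left of the pump; origin under its middle; to be left alone
- flask_large: stoppered clear flask, 104 mm across the bulb, 200 mm high, left of the pump; origin under its middle; to be left alone
- flask_small: stoppered clear flask, 80 mm across the bulb, 165 mm high, right of the pump; origin under its middle; to be left alone
- amber_vial: amber vial with white cap, 32 mm across, 50 mm high, in the shallow tray on the rear of the pump's deck; origin under its middle; to be left alone
- vial_tray: blue vial block with small white and red caps, 56 x 84 x 32 mm, in the same tray; origin under its middle; to be left alone
- marker: red and black marker pen, 125 mm long, 13 mm thick, lying on the bench in front on the right; origin under its middle; to be left alone

How it is judged:
On the way, in this order (a step that is already met when the one before it is completed fails the run):
1. the purge valve is fully closed and the wheels show 4.72, with the toggle still off (value of joint purge_valve below 0.12 rad and angle between each of wheel_ones_4, wheel_tenths_7, wheel_hundredths_2's own z axis and vertical below 0.16 rad and value of joint run_toggle below 0.3 rad), for 0.2 s.
2. the run toggle is flipped on (value of joint run_toggle above 0.68 rad), for 0.1 s.
At the end, for the whole second after the job is handed in: The purge valve is within 0.12 rad of fully closed, the numerals 4, 7 and 2 of the three wheels each stand uppermost within 0.16 rad (9 degrees), the run toggle is past 0.68 of its 0.80 rad, and the bystanders are at rest where they were (value of joint purge_valve below 0.12 rad and angle between each of wheel_ones_4, wheel_tenths_7, wheel_hundredths_2's own z axis and vertical below 0.16 rad and value of joint run_toggle above 0.68 rad and linear speed of each of waste_beaker, beaker, flask_large, flask_small, amber_vial, vial_tray, marker below 0.02 m/s); the robot touches nothing.
It fails at once if the toggle is flipped on while the valve is open or the wheels do not show 4.72 (value of joint run_toggle above 0.4 rad and (not (value of joint purge_valve below 0.12 rad) or not (angle between wheel_ones_4's own z axis and vertical below 0.16 rad) or not (angle between wheel_tenths_7's own z axis and vertical below 0.16 rad) or not (angle between wheel_hundredths_2's own z axis and vertical below 0.16 rad))).
It fails at once if a bystander is moved by more than 30 mm (distance of any of waste_beaker, beaker, flask_large, flask_small, amber_vial, vial_tray, marker from where it was at the start of the episode above 0.03 m).
It fails at once if a bystander is tipped by more than 0.3 rad (angle between any of waste_beaker, beaker, flask_large, flask_small, amber_vial, vial_tray, marker's own z axis and vertical above 0.3 rad).
It also fails if it takes over 72 s, if anything falls off the work surface, if the arm or the gripper's body presses on something with over 40 N, if the wrist force passes 120 N, or if a joint passes its speed limit or range.

## Working session

There is one attempt and no reset: what is moved stays moved. The work goes in short steps, Python scripts to look and compute and a tool call to move; the robot and the scene stay as the last step left them, time stands still between calls to the robot, and variables do not carry over. Pictures are saved under pics/ and viewed, and the job is handed in when it is done.

Besides the shell and the picture viewer there is one more tool, called after "Call:" as name([rows], argument=value, ...), one row to a line, values as JSON. jog_arm: Moves the arm, as the interface text tells. Its arguments: {"type":"object","properties":{"deltas":{"type":"array"},"force":{"type":"number"}},"required":["deltas"]}

```bash
mkdir -p pics
cat > h.py <<'E'
import numpy as np, cv2
from rig import *
def K(p):
    f=210/np.tan(np.radians(p['fov_y'])/2); return np.array([[f,0,p['cx']],[0,f,p['cy']],[0,0,1]])
E
python3 - <<'E'
from h import *
print(observe())
for c in ['scene','top','wrist']:
    p=camera_params(c); print(c,p)
    im,d=capture(c); cv2.imwrite(f'pics/{c}0.png',im); np.save(f'{c}0.npy',d)
E
```

```text
{'time': 0.0, 'joint_pos': array([-1.25799505e+00,  1.26366817e-01, -4.06273419e-02,  1.40539184e+00,
        1.59413592e-05,  1.57080628e+00]), 'qvel': array([-0.00013746,  0.00057725, -0.00100112,  0.00086501,  0.00055218,
        0.00029196]), 'tau': array([ 1.56599708e-03, -4.35921013e+01,  3.52922344e+01,  1.74720457e-02,
        1.79247395e-04, -3.32104584e-06]), 'position': array([ 0.16143275, -0.49912898,  0.23052653]), 'ee_rot': array([-3.14000298e+00, -1.59255118e-05,  3.12791293e-01]), 'force': array([ 1.05694594, -0.91262779,  0.98801125]), 'ft_torque': array([-0.00707799,  0.0056499 ,  0.02537055]), 'width': 0.08529558849682235}
scene {'fov_y': 49.5935709376558, 'cx': 285.5292563820717, 'cy': 206.1442464421973, 'dist_coeffs': array([0.00442332, 0.        , 0.        , 0.        , 0.        ]), 'origin': array([ 1.28408178, -0.36478253,  0.95738976]), 'attitude': array([-2.38655885,  0.01360272,  1.07252657])}
top {'fov_y': 43.50844022095629, 'cx': 277.27076089283156, 'cy': 206.74254296544314, 'dist_coeffs': array([-0.10254339,  0.        ,  0.        ,  0.        ,  0.        ]), 'origin': array([ 0.48987597, -0.01387458,  1.36555339]), 'attitude': array([-3.0665185 ,  0.02090745, -1.54492162])}
wrist {'fov_y': 59.36238490885647, 'cx': 285.12423158844547, 'cy': 211.60771326059213, 'dist_coeffs': array([-0.07710048,  0.        ,  0.        ,  0.        ,  0.        ]), 'origin': array([ 0.23587819, -0.47533796,  0.37362927]), 'attitude': array([ 2.83421237e+00,  1.24394321e-04, -1.25758708e+00])}
```

View pics/scene0.png

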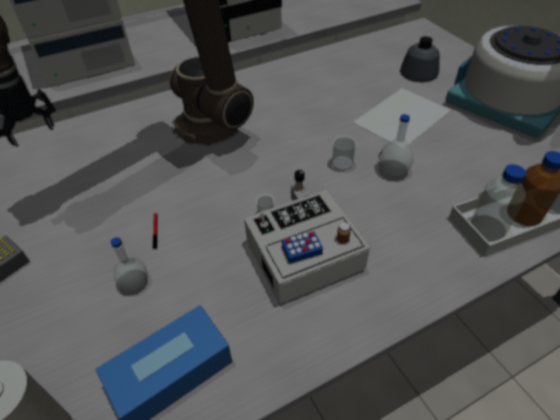

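View pics/top0.png

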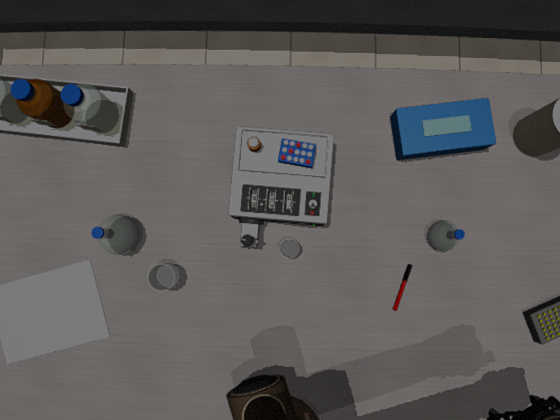

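```bash
cat >> h.py <<'E'
from scipy.spatial.transform import Rotation as Ro
def T(p): return Ro.from_euler('xyz',p['attitude']).as_matrix(), np.array(p['origin'])
def pix(p,X):
    R,o=T(p); v=(np.atleast_2d(X)-o)@R
    return cv2.projectPoints(v,np.zeros(3),np.zeros(3),K(p),p['dist_coeffs'])[0][:,0]
def unproj(p,d,uv):
    R,o=T(p); n=cv2.undistortPoints(np.array(uv,float).reshape(-1,1,2),K(p),p['dist_coeffs'])[:,0]
    z=np.array([d[int(round(v)),int(round(u))] for u,v in uv])
    return (np.c_[n,np.ones(len(n))]*z[:,None])@R.T+o
E
python3 - <<'E'
from h import *
for c in ['scene','top']:
    p=camera_params(c); R,o=T(p)
    for t in ['pump','purge_knob','wheel_ones','run_toggle','toggle_tip','waste_beaker','amber_vial','vial_tray','wheel_ones_4','wheel_tenths_7']:
        for r in spot_in(c,t)[:4]: print(c,t,round(r['p'],2),(R@np.array(r['location'])+o).round(4))
E
```

```text
scene pump 0.55 [0.6861 0.0028 0.0988]
scene purge_knob 0.53 [0.5159 0.0865 0.1298]
scene wheel_ones 0.42 [0.6154 0.0757 0.109 ]
scene run_toggle 0.6 [ 0.4794 -0.0068  0.0506]
scene waste_beaker 0.62 [ 0.4803 -0.0051  0.0505]
scene waste_beaker 0.26 [0.5163 0.0853 0.1325]
scene amber_vial 0.8 [0.7417 0.0681 0.1376]
scene amber_vial 0.21 [ 0.7269 -0.0297  0.1276]
scene vial_tray 0.79 [ 0.726  -0.0297  0.1271]
scene vial_tray 0.32 [0.5115 0.0835 0.1293]
scene wheel_ones_4 0.42 [0.6154 0.0757 0.109 ]
scene wheel_tenths_7 0.28 [0.514  0.0848 0.1335]
scene wheel_tenths_7 0.27 [ 0.7266 -0.0305  0.1281]
scene wheel_tenths_7 0.17 [ 0.4008 -0.3075  0.0095]
top pump 0.71 [0.6433 0.0254 0.0974]
top purge_knob 0.48 [ 0.5981 -0.0102  0.1107]
top purge_knob 0.43 [0.5037 0.0789 0.1357]
top wheel_ones 0.69 [0.5989 0.0746 0.1108]
top wheel_ones 0.23 [0.4063 0.2999 0.0331]
top wheel_ones 0.19 [ 0.5217 -0.3997  0.0701]
top run_toggle 0.41 [ 0.5241 -0.3955  0.0691]
top toggle_tip 0.74 [ 0.7123 -0.0309  0.1268]
top toggle_tip 0.4 [0.6058 0.0755 0.1108]
top waste_beaker 0.62 [ 4.85e-01 -1.33e-02  4.00e-04]
top waste_beaker 0.51 [0.7273 0.0744 0.1403]
top waste_beaker 0.22 [ 0.5989 -0.0066  0.1112]
top vial_tray 0.97 [ 0.7087 -0.029   0.1262]
top wheel_ones_4 0.69 [0.5989 0.0746 0.1108]
top wheel_ones_4 0.23 [0.4063 0.2999 0.0331]
top wheel_ones_4 0.19 [ 0.5217 -0.3997  0.0701]
top wheel_tenths_7 0.45 [0.601  0.0296 0.1133]
```

Run:
```python
from h import *
p=camera_params('top'); d=np.load('top0.npy')
vs,us=np.mgrid[100:260,200:360]; uv=np.c_[us.ravel(),vs.ravel()]
X=unproj(p,d,uv)
for lo,hi in [(0.085,0.107),(0.09,0.12),(.06,.5)]:
    m=(X[:,2]>lo)&(X[:,2]<hi)&(X[:,0]>0.545)
    print(np.median(X[m,2]),cv2.minAreaRect((X[m,:2]*1000).astype(np.float32)))
m=(X[:,2]>.10)&(X[:,0]<0.53); print(X[m].round(3)[:40:2], X[m].mean(0))
im=cv2.imread('pics/top0.png'); cv2.imwrite('pics/topz.png',cv2.resize(im[170:270,220:350],None,fx=6,fy=6,interpolation=cv2.INTER_CUBIC)[:600,:780])
```

```text
0.10120827707389213 ((659.57421875, 8.32623291015625), (240.6905517578125, 234.59986877441406), 86.76521301269531)
0.10171084824147991 ((664.2526245117188, 8.130950927734375), (240.3092803955078, 225.7567901611328), 86.58816528320312)
0.10209133437751383 ((659.2188110351562, 7.9625396728515625), (242.55551147460938, 234.64012145996094), 87.09380340576172)
[[ 0.49  -0.014  1.366]
 [ 0.49  -0.014  1.366]
 [ 0.49  -0.014  1.366]
 [ 0.49  -0.014  1.366]
 [ 0.49  -0.014  1.366]
 [ 0.49  -0.014  1.366]
 [ 0.49  -0.014  1.366]
 [ 0.49  -0.014  1.366]
 [ 0.49  -0.014  1.366]
 [ 0.49  -0.014  1.366]
 [ 0.49  -0.014  1.366]
 [ 0.49  -0.014  1.366]
 [ 0.49  -0.014  1.366]
 [ 0.49  -0.014  1.366]
 [ 0.49  -0.014  1.366]
 [ 0.49  -0.014  1.366]
 [ 0.49  -0.014  1.366]
 [ 0.49  -0.014  1.366]
 [ 0.49  -0.014  1.366]
 [ 0.49  -0.014  1.366]] [0.49673405 0.03877557 0.69897729]
```

View pics/topz.png

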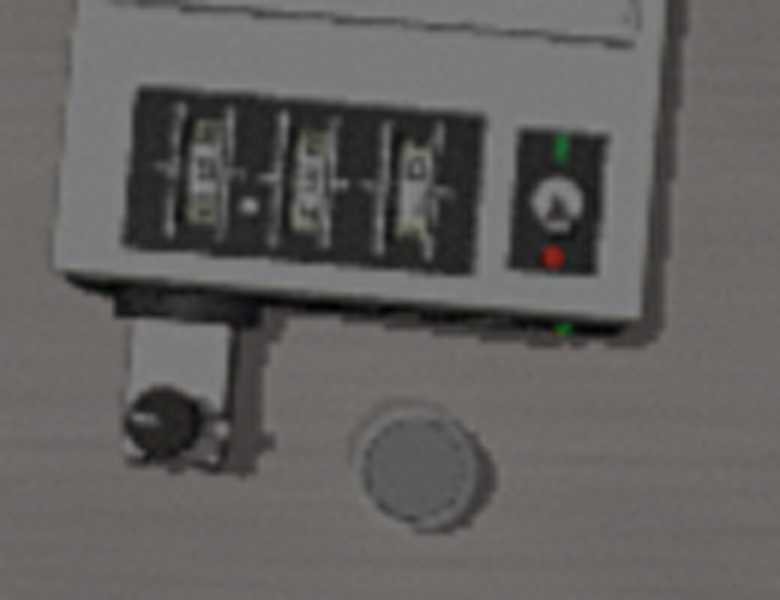

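Call:
jog_arm([
  {"dx": 0,"dy": 0,"dz": -30,"spin": 0.1,"fingers": 0},
  {"dx": 0,"dy": 0,"dz": -30,"spin": 0.1,"fingers": 0},
])

```text
time: 1.32
position: [0.1612, -0.4983, 0.2902]
ee_rot: [-3.137, 0.001, 0.108]
force: [0.9, -0.4, 0.2]
width: 0.0636
```

Run:
```python
from h import *
o=observe();print(o['joint_pos'],o['ee_rot'],o['position'],o['time'],o['width'])
```

```text
[-1.25799043e+00  1.35690242e-01  1.00721730e-01  1.54045001e+00
  6.42083733e-06  1.77546556e+00] [-3.13706562e+00  9.33140790e-04  1.08138764e-01] [ 0.16115735 -0.49827873  0.29019359] 1.3167 0.06364662607270806
```

Call:
jog_arm([
  {"dx": 26,"dy": -30},
  {"dx": 26,"dy": -30},
  {"dx": 26,"dy": -30},
  {"dx": 26,"dy": -30},
  {"dx": 26,"dy": -30},
  {"dx": 26,"dy": -30},
  {"dx": 26,"dy": -30},
  {"dx": 26,"dy": -30},
])

```text
validation failed for argument at $.de...
```

Call:
jog_arm([
  {"dx": 26,"dy": -30},
  {"dx": 26,"dy": -30},
  {"dx": 26,"dy": -30},
  {"dx": 26,"dy": -30},
  {"dx": 26,"dy": -30},
  {"dx": 26,"dy": -30},
  {"dx": 26,"dy": -30},
  {"dx": 26,"dy": -30},
  {"dx": 26,"dy": -30},
])

```text
validation failed for argument at $.de...
```

Run:
```python
from h import *
o=observe();print(o['joint_pos'],o['ee_rot'],o['position'],o['time'],o['width'])
p=camera_params('wrist');im,d=capture('wrist');cv2.imwrite('pics/w1.png',im);np.save('w1.npy',d)
import pickle;pickle.dump(p,open('w1.pkl','wb'))
```

```text
[-1.25799043e+00  1.35690242e-01  1.00721730e-01  1.54045001e+00
  6.42083733e-06  1.77546556e+00] [-3.13706562e+00  9.33140790e-04  1.08138764e-01] [ 0.16115735 -0.49827873  0.29019359] 1.3167 0.06364662607270806
```

View pics/w1.png

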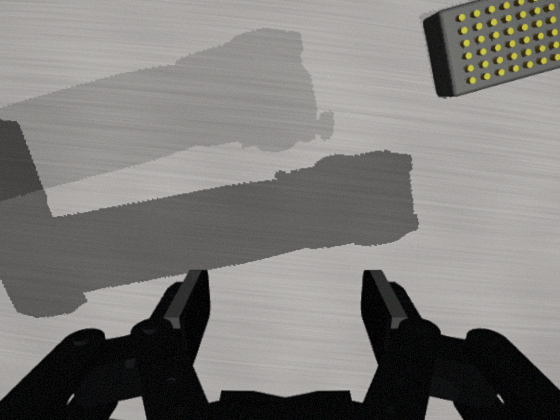

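Call:
jog_arm([
  {"dx": 26,"dy": -30,"dz": 0,"spin": 0,"fingers": 0},
  {"dx": 26,"dy": -30,"dz": 0,"spin": 0,"fingers": 0},
  {"dx": 26,"dy": -30,"dz": 0,"spin": 0,"fingers": 0},
  {"dx": 26,"dy": -30,"dz": 0,"spin": 0,"fingers": 0},
  {"dx": 26,"dy": -30,"dz": 0,"spin": 0,"fingers": 0},
  {"dx": 26,"dy": -30,"dz": 0,"spin": 0,"fingers": 0},
  {"dx": 26,"dy": -30,"dz": 0,"spin": 0,"fingers": 0},
  {"dx": 26,"dy": -30,"dz": 0,"spin": 0,"fingers": 0},
])

```text
time: 2.03
position: [0.3418, -0.2359, 0.2915]
ee_rot: [3.141, -0.001, 0.113]
force: [1.4, -0.8, -0.6]
width: 0.0424
```

Call:
jog_arm([
  {"dx": 26,"dy": -30,"dz": 0,"spin": 0,"fingers": 0},
  {"dx": 26,"dy": -30,"dz": 0,"spin": 0,"fingers": 0},
  {"dx": 26,"dy": -30,"dz": 0,"spin": 0,"fingers": 0},
  {"dx": 26,"dy": -30,"dz": 0,"spin": 0,"fingers": 0},
  {"dx": 26,"dy": -30,"dz": 0,"spin": 0,"fingers": 0},
  {"dx": 26,"dy": -30,"dz": 0,"spin": 0,"fingers": 0},
  {"dx": 26,"dy": -30,"dz": 0,"spin": 0,"fingers": 0},
  {"dx": 26,"dy": -30,"dz": 0,"spin": 0,"fingers": 0},
  {"dx": 26,"dy": -30,"dz": 0,"spin": 0,"fingers": 0},
])

```text
time: 2.78
position: [0.5442, 0.059, 0.2914]
ee_rot: [3.142, -0.001, 0.114]
force: [1.4, -1.1, -0.2]
width: 0.0426
```

```bash
cat >> h.py <<'E'
import pickle
def snap(n):
    o=observe();print(o['joint_pos'].round(3),o['ee_rot'].round(3),o['position'].round(4),o['force'].round(1),o['time'],o['width'])
    p=camera_params('wrist');im,d=capture('wrist');cv2.imwrite(f'pics/{n}.png',im);np.save(f'{n}.npy',d)
    pickle.dump(p,open(f'{n}.pkl','wb')); return p,im,d
E
python3 -c "
from h import *
snap('w2')"
```

```text
[ 0.108  0.178  0.153  1.545 -0.     3.136] [ 3.142e+00 -1.000e-03  1.140e-01] [0.5442 0.059  0.2914] [ 1.4 -1.1 -0.2] 2.7833 0.04259060225026755
```

View pics/w2.png

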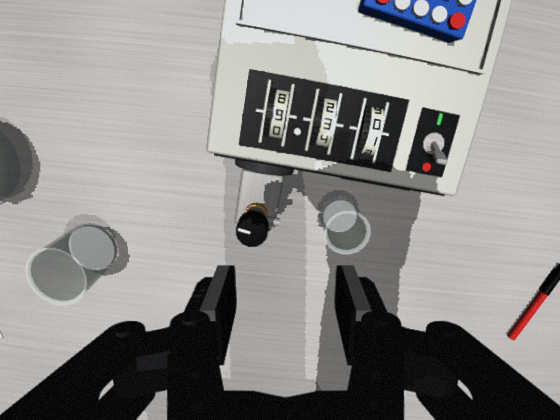

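Run:
```python
from h import *
p=pickle.load(open('w2.pkl','rb'));d=np.load('w2.npy');im=cv2.imread('pics/w2.png')
cv2.imwrite('pics/w2z.png',cv2.resize(im[60:250,200:470],None,fx=2.9,fy=2.9,interpolation=cv2.INTER_CUBIC))
print(unproj(p,d,[(211,150),(452,191),(208,90),(300,60),(284,110),(330,125),(376,128),(252,229),(300,135)]).round(4))
```

```text
[[ 0.5672  0.1292  0.0993]
 [ 0.5554 -0.0992  0.1015]
 [ 0.6187  0.1547  0.0013]
 [ 0.6527  0.0584  0.1006]
 [ 0.6102  0.0672  0.1138]
 [ 0.6025  0.0271  0.1159]
 [ 0.6047 -0.0129  0.114 ]
 [ 0.5078  0.0836  0.1326]
 [ 0.5898  0.0505  0.1016]]
```

View pics/w2z.png

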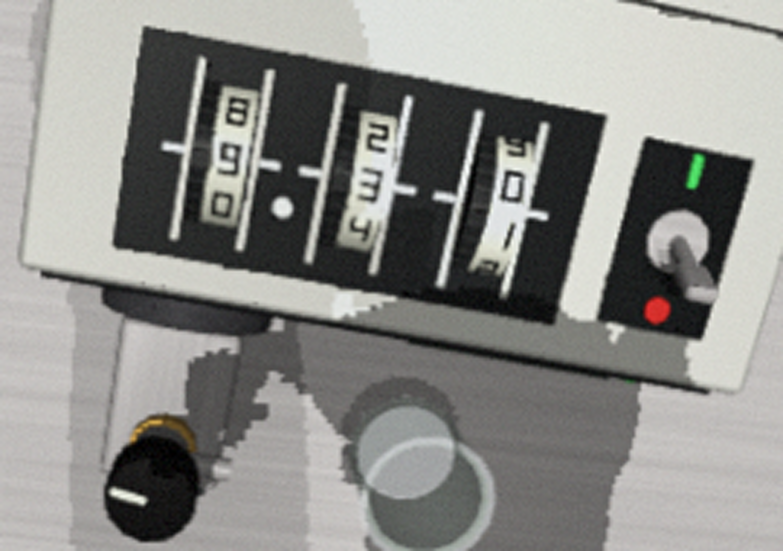

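Run:
```python
from h import *
from scipy.optimize import least_squares
p=pickle.load(open('w2.pkl','rb'))
M=np.array([[-147,66,133],[-45,62,114],[-45,20,114],[-45,-22,114],[-45,-82,104],[-90,120,99],[-90,-120,99]])/1000
U=np.array([[251.7,229.7],[276.5,113.8],[323.1,122.1],[369,130.7],[433.4,142.8],[206.9,151.4],[455,195.2]])
def tr(q): return M@Ro.from_euler('z',q[2]).as_matrix().T+[q[0],q[1],0]
f=lambda q:(pix(p,tr(q))-U).ravel()
s=least_squares(f,[.648,.01,-.05],loss='soft_l1');print(s.x,s.fun.reshape(-1,2).round(1));print(tr(s.x).round(4))
# top view
pt=camera_params('top');print(pix(pt,tr(s.x)).round(1))
```

```text
[ 0.64800967  0.0094565  -0.05987016] [[-0.6  2.1]
 [-1.  -0.6]
 [ 1.1 -0.1]
 [ 2.9  0.2]
 [-0.  -0.5]
 [-1.8 -0.1]
 [ 0.4  0.3]]
[[ 0.5052  0.0841  0.133 ]
 [ 0.6068  0.074   0.114 ]
 [ 0.6043  0.0321  0.114 ]
 [ 0.6018 -0.0098  0.114 ]
 [ 0.5982 -0.0697  0.104 ]
 [ 0.5654  0.1346  0.099 ]
 [ 0.551  -0.1049  0.099 ]]
[[246.6 238.6]
 [252.7 196.4]
 [270.2 197.8]
 [287.7 199.3]
 [312.6 201.7]
 [227.7 213.4]
 [326.8 221.8]]
```

Call:
jog_arm([
  {"dx": -36,"dy": -28,"dz": 40,"spin": -0.12,"fingers": 0.4},
  {"dx": 0,"dy": 0,"dz": 40,"spin": -0.12,"fingers": 0.4},
  {"dx": 0,"dy": 0,"dz": 0,"spin": -0.12,"fingers": 0.4},
  {"dx": 0,"dy": 0,"dz": 0,"spin": -0.12,"fingers": 0.4},
  {"dx": 0,"dy": 0,"dz": 0,"spin": -0.12,"fingers": 0.4},
  {"dx": 0,"dy": 0,"dz": 0,"spin": -0.12,"fingers": 0.4},
  {"dx": 0,"dy": 0,"dz": 0,"spin": -0.12,"fingers": 0.4},
  {"dx": 0,"dy": 0,"dz": 0,"spin": -0.12,"fingers": 0.4},
  {"dx": 0,"dy": 0,"dz": 0,"spin": -0.12,"fingers": 0.4},
  {"dx": 0,"dy": 0,"dz": 0,"spin": -0.12,"fingers": 0.4},
])

```text
time: 3.67
position: [0.5166, 0.0733, 0.2238]
ee_rot: [3.141, -0.0, 1.319]
force: [0.0, -0.3, -0.2]
width: 0.0598
```

Call:
jog_arm([
  {"dx": 0,"dy": 0,"dz": 0,"spin": -0.12,"fingers": 0.4},
  {"dx": 0,"dy": 0,"dz": 0,"spin": -0.12,"fingers": 0.4},
  {"dx": 0,"dy": 0,"dz": 0,"spin": -0.12,"fingers": 0.4},
  {"dx": 0,"dy": 0,"dz": 0,"spin": -0.12,"fingers": 0.4},
  {"dx": 0,"dy": 0,"dz": 0,"spin": -0.12,"fingers": 0.4},
  {"dx": 0,"dy": 0,"dz": 0,"spin": -0.12,"fingers": 0.4},
  {"dx": 0,"dy": 0,"dz": 0,"spin": -0.12,"fingers": 0.4},
  {"dx": 0,"dy": 0,"dz": 0,"spin": -0.12,"fingers": 0.4},
  {"dx": 0,"dy": 0,"dz": 0,"spin": -0.12,"fingers": 0.4},
  {"dx": 0,"dy": 0,"dz": 0,"spin": -0.12,"fingers": 0.4},
])

```text
time: 4.5
position: [0.5166, 0.0733, 0.2238]
ee_rot: [3.141, 0.0, 2.519]
force: [-0.5, -0.3, -0.4]
width: 0.0596
```

Call:
jog_arm([
  {"dx": 0,"dy": 0,"dz": 0,"spin": -0.12,"fingers": 0.4},
  {"dx": 0,"dy": 0,"dz": 0,"spin": -0.12,"fingers": 0.4},
  {"dx": 0,"dy": 0,"dz": 0,"spin": -0.12,"fingers": 0.4},
  {"dx": 0,"dy": 0,"dz": 0,"spin": -0.12,"fingers": 0.4},
  {"dx": 0,"dy": 0,"dz": 0,"spin": -0.12,"fingers": 0.4},
  {"dx": 0,"dy": 0,"dz": 0,"spin": -0.12,"fingers": 0.4},
  {"dx": 0,"dy": 0,"dz": 0,"spin": -0.12,"fingers": 0.4},
  {"dx": 0,"dy": 0,"dz": 0,"spin": -0.12,"fingers": 0.4},
  {"dx": 0,"dy": 0,"dz": 0,"spin": -0.12,"fingers": 0.4},
  {"dx": 0,"dy": 0,"dz": 0,"spin": -0.12,"fingers": 0.4},
])

```text
time: 5.33
position: [0.5166, 0.0733, 0.2238]
ee_rot: [-3.141, 0.0, -2.564]
force: [-0.4, -0.4, -0.2]
width: 0.0597
```

```bash
python3 -c "
from h import *
snap('w3')"
```

```text
[ 0.141  0.12  -0.063  1.388 -0.    -0.437] [-3.141  0.    -2.564] [0.5166 0.0733 0.2238] [-0.4 -0.4 -0.2] 5.3333 0.05970128364950264
```

View pics/w3.png

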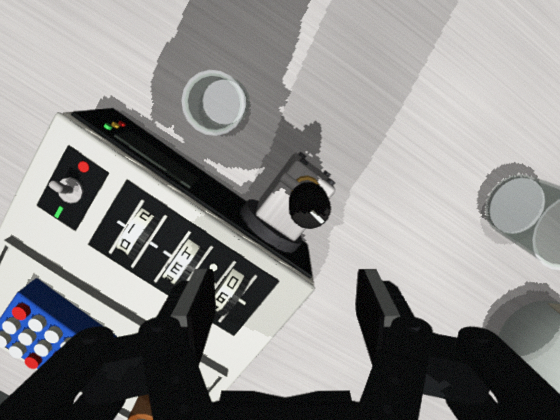

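```bash
cat >> h.py <<'E'
def onz(p,uv,z):
    R,o=T(p); n=cv2.undistortPoints(np.array(uv,float).reshape(-1,1,2),K(p),p['dist_coeffs'])[:,0]
    r=np.c_[n,np.ones(len(n))]@R.T
    return o+r*((z-o[2])/r[:,2])[:,None]
E
python3 - <<'E'
from h import *
p=pickle.load(open('w3.pkl','rb'));im=cv2.imread('pics/w3.png')
cv2.imwrite('pics/w3z.png',cv2.resize(im[130:260,230:370],None,fx=4,fy=4,interpolation=cv2.INTER_CUBIC))
print(onz(p,[(310,203)],.133), onz(pickle.load(open('w2.pkl','rb')),[(251.7,229.7)],.133))
E
```

```text
[[0.50078622 0.0819715  0.133     ]] [[0.50724023 0.08382384 0.133     ]]
```

View pics/w3z.png

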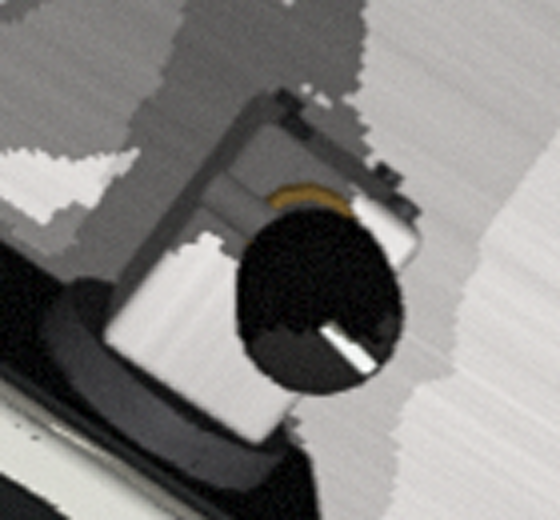

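Run:
```python
from h import *
print(onz(pickle.load(open('w3.pkl','rb')),[(310,208)],.133), onz(pickle.load(open('w2.pkl','rb')),[(251.7,231.4)],.133))
```

```text
[[0.50364164 0.0839177  0.133     ]] [[0.50566256 0.08368754 0.133     ]]
```

Call:
jog_arm([
  {"dx": 0,"dy": 0,"dz": 0,"spin": -0.12,"fingers": 0.4},
  {"dx": 0,"dy": 0,"dz": 0,"spin": -0.12,"fingers": 0.4},
  {"dx": 0,"dy": 0,"dz": 0,"spin": -0.12,"fingers": 0.4},
  {"dx": 0,"dy": 0,"dz": 0,"spin": -0.12,"fingers": 0.4},
  {"dx": 0,"dy": 0,"dz": 0,"spin": -0.12,"fingers": 0.4},
  {"dx": 0,"dy": 0,"dz": 0,"spin": -0.12,"fingers": 0.4},
  {"dx": 0,"dy": 0,"dz": 0,"spin": -0.12,"fingers": 0.4},
  {"dx": 0,"dy": 0,"dz": 0,"spin": -0.12,"fingers": 0.4},
  {"dx": 0,"dy": 0,"dz": 0,"spin": -0.12,"fingers": 0.4},
  {"dx": 0,"dy": 0,"dz": 0,"spin": -0.12,"fingers": 0.4},
])

```text
time: 6.22
position: [0.5166, 0.0733, 0.2238]
ee_rot: [-3.141, -0.0, -1.367]
force: [0.5, 0.2, 1.4]
width: 0.0599
```

Call:
jog_arm([
  {"dx": 0,"dy": 0,"dz": 0,"spin": -0.12,"fingers": 0.4},
  {"dx": 0,"dy": 0,"dz": 0,"spin": -0.12,"fingers": 0.4},
  {"dx": 0,"dy": 0,"dz": 0,"spin": -0.12,"fingers": 0.4},
  {"dx": 0,"dy": 0,"dz": 0,"spin": -0.12,"fingers": 0.4},
  {"dx": 0,"dy": 0,"dz": 0,"spin": -0.12,"fingers": 0.4},
  {"dx": 0,"dy": 0,"dz": 0,"spin": -0.12,"fingers": 0.4},
  {"dx": 0,"dy": 0,"dz": 0,"spin": -0.12,"fingers": 0.4},
  {"dx": 0,"dy": 0,"dz": 0,"spin": -0.12,"fingers": 0.4},
  {"dx": 0,"dy": 0,"dz": 0,"spin": -0.12,"fingers": 0.4},
  {"dx": 0,"dy": 0,"dz": 0,"spin": -0.12,"fingers": 0.4},
])

```text
time: 7.05
position: [0.5166, 0.0733, 0.2238]
ee_rot: [-3.142, -0.0, -0.167]
force: [-0.0, -0.0, 0.2]
width: 0.0599
```

Call:
jog_arm([
  {"dx": -13.5,"dy": -8.4,"dz": 20,"spin": 0,"fingers": 0.4},
  {"dx": 0,"dy": 0,"dz": 20,"spin": 0,"fingers": 0.4},
  {"dx": 0,"dy": 0,"dz": 20,"spin": 0,"fingers": 0.4},
])

```text
time: 7.3
position: [0.5047, 0.0842, 0.1635]
ee_rot: [-3.141, -0.001, -0.172]
force: [0.4, -0.0, 0.4]
width: 0.0597
```

```bash
python3 -c "
from h import *
snap('w4')"
```

```text
[ 0.165  0.108 -0.208  1.253  0.    -2.804] [-3.141e+00 -1.000e-03 -1.720e-01] [0.5047 0.0842 0.1635] [ 0.4 -0.   0.4] 7.3 0.059662886382875154
```

View pics/w4.png

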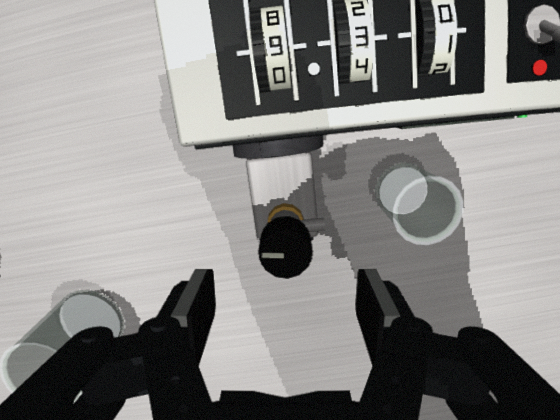

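Call:
jog_arm([
  {"dx": 0,"dy": 0,"dz": 25,"spin": 0,"fingers": 0.4},
  {"dx": 0,"dy": 0,"dz": 25,"spin": 0,"fingers": 0.4},
  {"dx": 0,"dy": 0,"dz": 0,"spin": 0,"fingers": -1},
  {"dx": 0,"dy": 0,"dz": 0,"spin": 0,"fingers": -1},
  {"dx": 0,"dy": 0,"dz": 0,"spin": 0,"fingers": -1},
  {"dx": 0,"dy": 0,"dz": 0,"spin": 0,"fingers": -1},
  {"dx": 0,"dy": 0,"dz": 0,"spin": 0,"fingers": -1},
  {"dx": 0,"dy": 0,"dz": 0,"spin": 0,"fingers": -1},
], force=30)

```text
time: 8.02
position: [0.5051, 0.0842, 0.1151]
ee_rot: [-3.141, -0.001, -0.17]
force: [-2.9, 1.6, 2.9]
width: 0.0267
```

```bash
python3 -c "
from h import *
print(observe())"
```

```text
{'time': 8.0167, 'joint_pos': array([ 1.64864611e-01,  1.26350448e-01, -2.94964495e-01,  1.14809690e+00,
        4.58522690e-04, -2.80630349e+00]), 'qvel': array([ 0.00137662, -0.00422649, -0.00263053, -0.00429665, -0.00087125,
        0.00065264]), 'tau': array([-1.03099275e+00, -4.09991491e+01,  3.43730271e+01, -1.18262943e+00,
       -5.12259454e-01,  4.42639532e-03]), 'position': array([0.50508229, 0.08417028, 0.11509304]), 'ee_rot': array([-3.14070411e+00, -1.15651975e-03, -1.70424753e-01]), 'force': array([-2.91268278,  1.56494668,  2.89514548]), 'ft_torque': array([ 0.27938937,  0.57781299, -0.06217283]), 'width': 0.026738398965569735}
```

Call:
jog_arm([
  {"dx": 0,"dy": 0,"dz": 0,"spin": 0.12,"fingers": -1},
  {"dx": 0,"dy": 0,"dz": 0,"spin": 0.12,"fingers": -1},
  {"dx": 0,"dy": 0,"dz": 0,"spin": 0.12,"fingers": -1},
  {"dx": 0,"dy": 0,"dz": 0,"spin": 0.12,"fingers": -1},
  {"dx": 0,"dy": 0,"dz": 0,"spin": 0.12,"fingers": -1},
  {"dx": 0,"dy": 0,"dz": 0,"spin": 0.12,"fingers": -1},
  {"dx": 0,"dy": 0,"dz": 0,"spin": 0.12,"fingers": -1},
  {"dx": 0,"dy": 0,"dz": 0,"spin": 0.12,"fingers": -1},
  {"dx": 0,"dy": 0,"dz": 0,"spin": 0.12,"fingers": -1},
  {"dx": 0,"dy": 0,"dz": 0,"spin": 0.12,"fingers": -1},
])

```text
time: 8.85
position: [0.5042, 0.0832, 0.1151]
ee_rot: [3.141, -0.001, -1.377]
force: [-6.1, -2.1, 6.4]
width: 0.0266
```

```bash
python3 -c "
from h import *
o=observe();print(o['force'],o['ft_torque'],o['joint_pos'][5],o['tau'][5])
snap('w5')"
```

```text
[-6.07652442 -2.09285644  6.3953491 ] [-0.47205408  1.45997837  0.01634452] -1.600534967877369 -1.442306824028492
[ 1.640e-01  1.260e-01 -2.960e-01  1.150e+00 -1.000e-03 -1.601e+00] [ 3.141e+00 -1.000e-03 -1.377e+00] [0.5042 0.0832 0.1151] [-6.1 -2.1  6.4] 8.85 0.02663782441359679
```

View pics/w5.png

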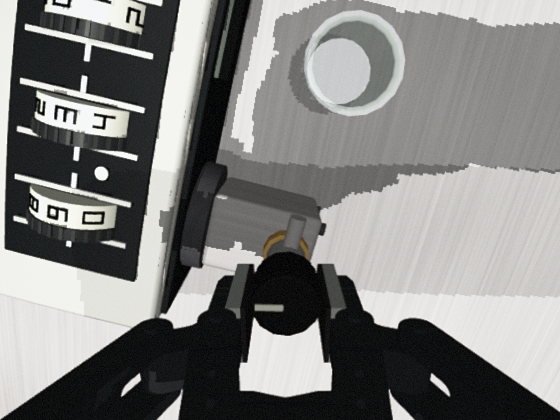

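Call:
jog_arm([
  {"dx": 0,"dy": 0,"dz": 0,"spin": 0.12,"fingers": -1},
  {"dx": 0,"dy": 0,"dz": 0,"spin": 0.12,"fingers": -1},
  {"dx": 0,"dy": 0,"dz": 0,"spin": 0.12,"fingers": -1},
  {"dx": 0,"dy": 0,"dz": 0,"spin": 0.12,"fingers": -1},
  {"dx": 0,"dy": 0,"dz": 0,"spin": 0.12,"fingers": -1},
  {"dx": 0,"dy": 0,"dz": 0,"spin": 0.12,"fingers": -1},
  {"dx": 0,"dy": 0,"dz": 0,"spin": 0.12,"fingers": -1},
  {"dx": 0,"dy": 0,"dz": 0,"spin": 0.12,"fingers": -1},
  {"dx": 0,"dy": 0,"dz": 0,"spin": 0.12,"fingers": -1},
  {"dx": 0,"dy": 0,"dz": 0,"spin": 0.12,"fingers": -1},
])

```text
time: 9.73
position: [0.5029, 0.0838, 0.115]
ee_rot: [3.14, -0.002, -2.576]
force: [-10.5, 0.9, 8.6]
width: 0.0269
```

Call:
jog_arm([
  {"dx": 0,"dy": 0,"dz": 0,"spin": 0.12,"fingers": -1},
  {"dx": 0,"dy": 0,"dz": 0,"spin": 0.12,"fingers": -1},
  {"dx": 0,"dy": 0,"dz": 0,"spin": 0.12,"fingers": -1},
  {"dx": 0,"dy": 0,"dz": 0,"spin": 0.12,"fingers": -1},
  {"dx": 0,"dy": 0,"dz": 0,"spin": 0.12,"fingers": -1},
])

```text
time: 10.15
position: [0.5028, 0.0844, 0.115]
ee_rot: [3.14, -0.003, 3.107]
force: [-10.5, 2.8, 8.6]
width: 0.0269
```

```bash
python3 -c "
from h import *
o=observe();print(o['force'],o['ft_torque'],o['joint_pos'][5],o['tau'][5],o['ee_rot'])
"
```

```text
[-10.50224859   2.81726256   8.62266551] [0.6357991  2.28621158 0.11861174] 0.19952491000910863 -1.4479656144976616 [ 3.14006048e+00 -2.65226047e-03  3.10722723e+00]
```

Call:
jog_arm([
  {"dx": 2,"dy": 0,"dz": 0,"spin": 0.12,"fingers": -1},
  {"dx": 0,"dy": 0,"dz": 0,"spin": 0.12,"fingers": -1},
  {"dx": 0,"dy": 0,"dz": 0,"spin": 0.12,"fingers": -1},
  {"dx": 0,"dy": 0,"dz": 0,"spin": 0.12,"fingers": -1},
  {"dx": 0,"dy": 0,"dz": 0,"spin": 0.12,"fingers": -1},
  {"dx": 0,"dy": 0,"dz": 0,"spin": 0.12,"fingers": -1},
])

```text
time: 10.65
position: [0.503, 0.0852, 0.1151]
ee_rot: [3.139, -0.001, 2.388]
force: [-2.0, 5.2, 3.1]
width: 0.0267
```

```bash
python3 -c "
from h import *
o=observe();print(o['force'],o['ft_torque'],o['joint_pos'][5],o['tau'][5],o['ee_rot'])
"
```

```text
[-1.98624492  5.18084761  3.10049664] [1.08669577 0.59733933 0.07680659] 0.9202425484002241 -1.4481520280241966 [ 3.13850689e+00 -1.06267074e-03  2.38754126e+00]
```

Call:
jog_arm([
  {"dx": 0,"dy": 0,"dz": 0,"spin": 0.12,"fingers": -1},
  {"dx": 0,"dy": 0,"dz": 0,"spin": 0.12,"fingers": -1},
  {"dx": 0,"dy": 0,"dz": 0,"spin": 0.12,"fingers": -1},
  {"dx": 0,"dy": 0,"dz": 0,"spin": 0.12,"fingers": -1},
])

```text
time: 10.98
position: [0.5035, 0.0855, 0.1151]
ee_rot: [3.138, -0.003, 1.908]
force: [-1.4, 6.1, 1.5]
width: 0.0265
```

```bash
python3 -c "
from h import *
o=observe();print(o['force'],o['ft_torque'],o['joint_pos'][5],o['tau'][5],o['ee_rot'])
snap('w6')"
```

```text
[-1.43027683  6.074523    1.46061874] [1.3161567  0.21295917 0.04077244] 1.400234944954462 -1.4497023448348045 [ 3.13846647e+00 -2.67283882e-03  1.90770269e+00]
[ 0.166  0.123 -0.299  1.146  0.003  1.4  ] [ 3.138e+00 -3.000e-03  1.908e+00] [0.5035 0.0855 0.1151] [-1.4  6.1  1.5] 10.9833 0.026547232062755888
```

View pics/w6.png

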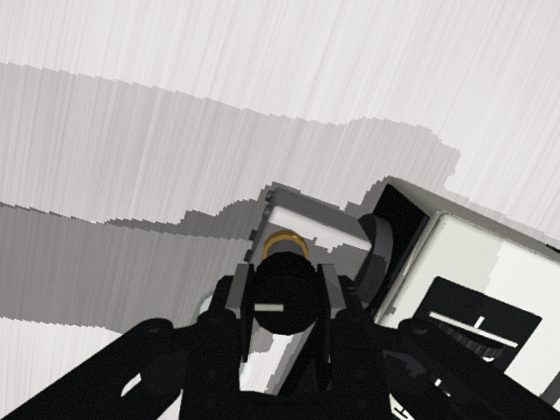

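Call:
jog_arm([
  {"dx": 0,"dy": 0,"dz": 0,"spin": 0.12,"fingers": -1},
  {"dx": 0,"dy": 0,"dz": 0,"spin": 0.12,"fingers": -1},
  {"dx": 0,"dy": 0,"dz": 0,"spin": 0.12,"fingers": -1},
  {"dx": 0,"dy": 0,"dz": 0,"spin": 0.12,"fingers": -1},
])

```text
time: 11.37
position: [0.5038, 0.0844, 0.1151]
ee_rot: [3.139, -0.001, 1.428]
force: [-0.8, 0.4, 1.6]
width: 0.0267
```

```bash
python3 -c "
from h import *
o=observe();print(o['force'],o['ft_torque'],o['joint_pos'][5],o['tau'][5],o['ee_rot'])
"
```

```text
[-0.76057071  0.36089338  1.61210047] [-0.06411811  0.10414832  0.49186249] 1.8797062022489044 -1.067073829472065 [ 3.13880019e+00 -8.25482538e-04  1.42784272e+00]
```

Call:
jog_arm([
  {"dx": 0,"dy": 0,"dz": 0,"spin": 0.12,"fingers": -1},
  {"dx": 0,"dy": 0,"dz": 0,"spin": 0.12,"fingers": -1},
  {"dx": 0,"dy": 0,"dz": 0,"spin": 0.12,"fingers": -1},
  {"dx": 0,"dy": 0,"dz": 0,"spin": 0.12,"fingers": -1},
])

```text
time: 11.7
position: [0.5034, 0.0838, 0.1149]
ee_rot: [3.14, -0.001, 0.947]
force: [0.4, 3.5, -0.1]
width: 0.027
```

```bash
python3 -c "
from h import *
o=observe();print(o['force'],o['ft_torque'],o['joint_pos'][5],o['tau'][5],o['ee_rot'])
snap('w7')"
```

```text
[ 0.44341127  3.473235   -0.0950849 ] [0.29849203 0.03939637 0.46050274] 2.35965194863955 -1.17085050791502 [ 3.13971838e+00 -7.81533359e-04  9.47290285e-01]
[ 1.650e-01  1.230e-01 -2.990e-01  1.147e+00 -1.000e-03  2.360e+00] [ 3.14e+00 -1.00e-03  9.47e-01] [0.5034 0.0838 0.1149] [ 0.4  3.5 -0.1] 11.7 0.026963308544516396
```

View pics/w7.png

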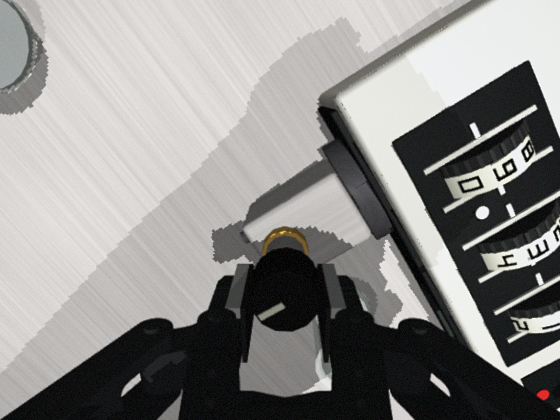

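Call:
jog_arm([
  {"dx": 0,"dy": 0,"dz": 0,"spin": 0,"fingers": 0.2},
  {"dx": 0,"dy": 0,"dz": 0,"spin": 0,"fingers": 0.2},
  {"dx": 0,"dy": 0,"dz": 0,"spin": 0,"fingers": 0.2},
  {"dx": 0,"dy": 0,"dz": -30,"spin": 0,"fingers": 0.2},
  {"dx": 0,"dy": 0,"dz": -30,"spin": 0,"fingers": 0.2},
  {"dx": 0,"dy": 0,"dz": -30,"spin": -0.1,"fingers": -1},
  {"dx": 0,"dy": 0,"dz": -20,"spin": -0.12,"fingers": -1},
  {"dx": 0,"dy": 0,"dz": 0,"spin": -0.12,"fingers": -1},
  {"dx": 0,"dy": 0,"dz": 0,"spin": -0.12,"fingers": -1},
  {"dx": 0,"dy": 0,"dz": 0,"spin": -0.12,"fingers": -1},
])

```text
time: 12.58
position: [0.5033, 0.084, 0.2246]
ee_rot: [3.14, -0.0, 1.54]
force: [-0.3, 0.7, -1.3]
width: 0.0002
```

Call:
jog_arm([
  {"dx": 0,"dy": 0,"dz": 0,"spin": -0.12,"fingers": -1},
  {"dx": 0,"dy": 0,"dz": 0,"spin": -0.12,"fingers": -1},
  {"dx": 0,"dy": 0,"dz": 0,"spin": -0.12,"fingers": -1},
  {"dx": 0,"dy": 0,"dz": 0,"spin": -0.12,"fingers": -1},
  {"dx": 0,"dy": 0,"dz": 0,"spin": -0.12,"fingers": -1},
  {"dx": 0,"dy": 0,"dz": 0,"spin": -0.12,"fingers": -1},
  {"dx": 0,"dy": 0,"dz": 0,"spin": -0.12,"fingers": -1},
  {"dx": 0,"dy": 0,"dz": 0,"spin": -0.12,"fingers": -1},
  {"dx": 0,"dy": 0,"dz": 0,"spin": -0.12,"fingers": -1},
  {"dx": 0,"dy": 0,"dz": 0,"spin": -0.12,"fingers": -1},
])

```text
time: 13.42
position: [0.5029, 0.084, 0.2239]
ee_rot: [3.141, 0.0, 2.741]
force: [-0.4, 0.8, 0.5]
width: 0.0002
```

Call:
jog_arm([
  {"dx": 0,"dy": 0,"dz": 0,"spin": -0.12,"fingers": -1},
  {"dx": 0,"dy": 0,"dz": 0,"spin": -0.12,"fingers": -1},
  {"dx": 0,"dy": 0,"dz": 0,"spin": -0.12,"fingers": -1},
])

```text
time: 13.67
position: [0.5029, 0.084, 0.2239]
ee_rot: [-3.142, 0.0, 3.101]
force: [0.2, 0.1, -0.5]
width: -0.0004
```

```bash
python3 -c "
from h import *
snap('w8')"
```

```text
[ 0.165  0.097 -0.088  1.385 -0.     0.207] [-3.142  0.     3.101] [0.5029 0.084  0.2239] [ 0.2  0.1 -0.5] 13.6667 -0.0003656864131268246
```

View pics/w8.png

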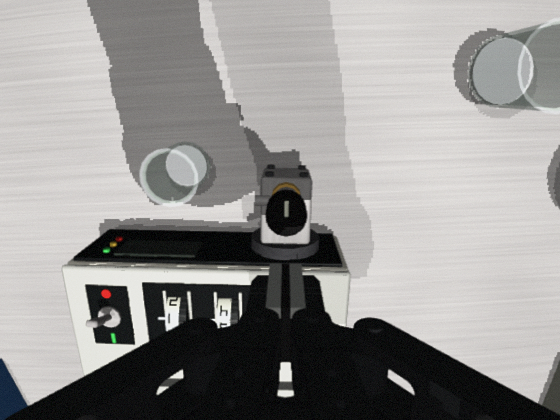

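Call:
jog_arm([
  {"dx": 0,"dy": 0,"dz": 0,"spin": 0.019,"fingers": -1},
  {"dx": -23.8,"dy": -22.1,"dz": 10,"spin": 0,"fingers": -1},
  {"dx": -23.8,"dy": -22.1,"dz": 10,"spin": 0,"fingers": -1},
  {"dx": -23.8,"dy": -22.1,"dz": 10,"spin": 0,"fingers": -1},
  {"dx": -23.8,"dy": -22.1,"dz": 10,"spin": 0,"fingers": -1},
  {"dx": 0,"dy": 0,"dz": 30,"spin": 0,"fingers": -1},
  {"dx": 0,"dy": 0,"dz": 20,"spin": 0,"fingers": -1},
  {"dx": 0,"dy": 0,"dz": 5,"spin": 0,"fingers": -1},
  {"dx": 0,"dy": 0,"dz": 0,"spin": 0,"fingers": -1},
], force=20)

```text
time: 14.47
position: [0.5906, -0.0108, 0.1271]
ee_rot: [-3.141, -0.004, 3.071]
force: [-0.0, 0.5, 0.4]
width: -0.0
```

```bash
python3 -c "
from h import *
snap('w9')"
```

```text
[-0.018  0.27  -0.091  1.214  0.     0.052] [-3.141 -0.004  3.071] [ 0.5906 -0.0108  0.1271] [-0.   0.5  0.4] 14.4667 -2.5096127695445602e-05
```

View pics/w9.png

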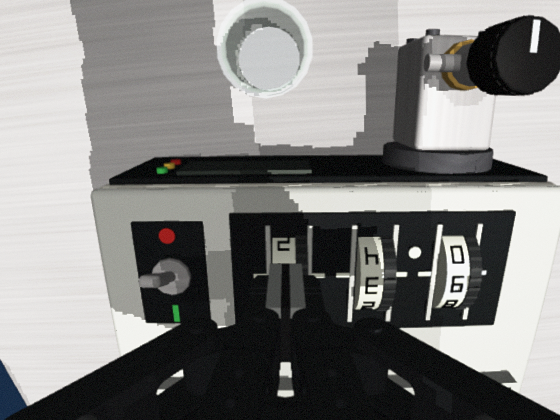

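Call:
jog_arm([
  {"dx": -2,"dy": 1,"dz": 10,"spin": -0.011,"fingers": -1},
  {"dx": 0,"dy": 0,"dz": 2,"spin": 0,"fingers": -1},
  {"dx": 0,"dy": 0,"dz": 0,"spin": 0,"fingers": -1},
])

```text
time: 14.77
position: [0.5939, -0.0095, 0.117]
ee_rot: [3.142, 0.001, 3.085]
force: [-0.0, -0.4, 0.2]
width: -0.0
```

Call:
jog_arm([
  {"dx": 0,"dy": 0,"dz": 1,"spin": 0,"fingers": -1},
  {"dx": 0,"dy": 0,"dz": 0,"spin": 0,"fingers": -1},
])

```text
time: 14.93
position: [0.594, -0.0097, 0.1163]
ee_rot: [3.142, 0.001, 3.085]
force: [-0.4, 0.1, 0.2]
width: -0.0002
```

Call:
jog_arm([
  {"dx": 0,"dy": 0,"dz": 1,"spin": 0,"fingers": -1},
  {"dx": 0,"dy": 0,"dz": 0,"spin": 0,"fingers": -1},
])

```text
time: 15.1
position: [0.5939, -0.0098, 0.115]
ee_rot: [3.142, 0.0, 3.085]
force: [0.7, 0.3, -0.4]
width: 0.0
```

Call:
jog_arm([
  {"dx": 0,"dy": 0,"dz": 1,"spin": 0,"fingers": -1},
  {"dx": 0,"dy": 0,"dz": 0,"spin": 0,"fingers": -1},
])

```text
time: 15.27
position: [0.5939, -0.0098, 0.114]
ee_rot: [3.142, 0.0, 3.085]
force: [-0.3, -0.1, 1.3]
width: 0.0002
```

Call:
jog_arm([
  {"dx": 0,"dy": 0,"dz": 1,"spin": 0,"fingers": -1},
  {"dx": 0,"dy": 0,"dz": 0,"spin": 0,"fingers": -1},
])

```text
time: 15.43
position: [0.5944, -0.0098, 0.1138]
ee_rot: [3.141, 0.002, 3.085]
force: [0.0, 0.6, 5.2]
width: -0.0002
```

Call:
jog_arm([
  {"dx": -3,"dy": 0,"dz": 0,"spin": 0,"fingers": -1},
  {"dx": -3,"dy": 0,"dz": 0,"spin": 0,"fingers": -1},
  {"dx": -2,"dy": 0,"dz": 0,"spin": 0,"fingers": -1},
  {"dx": 0,"dy": 0,"dz": -10,"spin": 0,"fingers": -1},
  {"dx": 0,"dy": 0,"dz": -5,"spin": 0,"fingers": -1},
])

```text
time: 15.85
position: [0.6019, -0.0103, 0.1285]
ee_rot: [-3.142, -0.0, 3.085]
force: [0.4, 0.4, -0.1]
width: 0.0001
```

```bash
python3 -c "
from h import *
snap('w10')"
```

```text
[-0.017  0.288 -0.064  1.219 -0.     0.04 ] [-3.142 -0.     3.085] [ 0.6019 -0.0103  0.1285] [ 0.4  0.4 -0.1] 15.85 5.187726317131442e-05
```

View pics/w10.png

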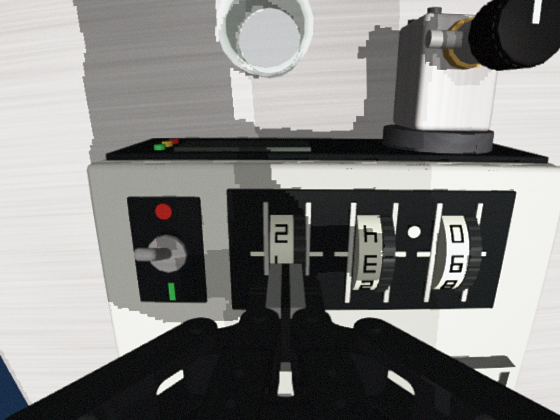

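Call:
jog_arm([
  {"dx": 9,"dy": 0.5,"dz": 0,"spin": 0,"fingers": -1},
  {"dx": 0,"dy": 0,"dz": 13,"spin": 0,"fingers": -1},
  {"dx": 0,"dy": 0,"dz": 2.5,"spin": 0,"fingers": -1},
  {"dx": 0,"dy": 0,"dz": 0,"spin": 0,"fingers": -1},
  {"dx": -4,"dy": 0,"dz": 0,"spin": 0,"fingers": -1},
  {"dx": -5,"dy": 0,"dz": 0,"spin": 0,"fingers": -1},
  {"dx": -4.5,"dy": 0,"dz": 0,"spin": 0,"fingers": -1},
  {"dx": 0,"dy": 0,"dz": 0,"spin": 0,"fingers": -1},
])

```text
time: 16.57
position: [0.6072, -0.0101, 0.1136]
ee_rot: [3.141, 0.003, 3.085]
force: [1.5, 0.6, 8.2]
width: -0.0004
```

Call:
jog_arm([
  {"dx": 0,"dy": 0,"dz": -10,"spin": 0,"fingers": -1},
  {"dx": 0,"dy": 0,"dz": -5,"spin": 0,"fingers": -1},
  {"dx": 12,"dy": 0,"dz": -5,"spin": 0,"fingers": -1},
])

```text
time: 16.82
position: [0.595, -0.0094, 0.1326]
ee_rot: [3.142, 0.001, 3.085]
force: [0.0, 0.6, 0.1]
width: 0.0004
```

```bash
python3 -c "
from h import *
snap('w11')"
```

```text
[-0.016  0.273 -0.075  1.222 -0.     0.041] [3.142e+00 1.000e-03 3.085e+00] [ 0.595  -0.0094  0.1326] [0.  0.6 0.1] 16.8167 0.0003861419504932591
```

View pics/w11.png

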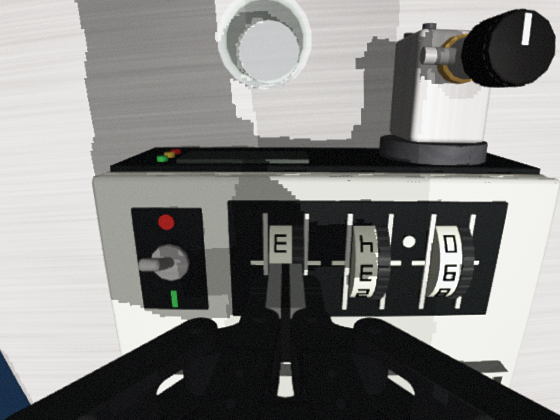

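Call:
jog_arm([
  {"dx": 1.2,"dy": 20.5,"dz": 0,"spin": 0,"fingers": -1},
  {"dx": 1.3,"dy": 21,"dz": 0,"spin": 0,"fingers": -1},
  {"dx": 0,"dy": 0,"dz": 17,"spin": 0,"fingers": -1},
  {"dx": 0,"dy": 0,"dz": 2.5,"spin": 0,"fingers": -1},
  {"dx": 0,"dy": 0,"dz": 0,"spin": 0,"fingers": -1},
  {"dx": -5,"dy": 0,"dz": 0,"spin": 0,"fingers": -1},
  {"dx": -5,"dy": 0,"dz": 0,"spin": 0,"fingers": -1},
  {"dx": -5,"dy": 0,"dz": 0,"spin": 0,"fingers": -1},
  {"dx": 0,"dy": 0,"dz": 0,"spin": 0,"fingers": -1},
])

```text
time: 17.62
position: [0.6101, 0.0318, 0.1137]
ee_rot: [3.14, 0.002, 3.085]
force: [-0.1, 4.1, 5.6]
width: 0.0002
```

Call:
jog_arm([
  {"dx": 0,"dy": 0,"dz": -8,"spin": 0,"fingers": -1},
  {"dx": 15,"dy": 0,"dz": -2,"spin": 0,"fingers": -1},
  {"dx": 0,"dy": 0,"dz": 0,"spin": 0,"fingers": -1},
])

```text
time: 17.87
position: [0.5925, 0.0317, 0.1235]
ee_rot: [-3.141, -0.001, 3.084]
force: [0.7, 0.3, 0.6]
width: 0.0002
```

```bash
python3 -c "
from h import *
snap('w12')"
```

```text
[ 5.400e-02  2.750e-01 -9.300e-02  1.205e+00 -1.000e-03  1.110e-01] [-3.141e+00 -1.000e-03  3.084e+00] [0.5925 0.0317 0.1235] [0.7 0.3 0.6] 17.8667 0.00023301419592763073
```

View pics/w12.png

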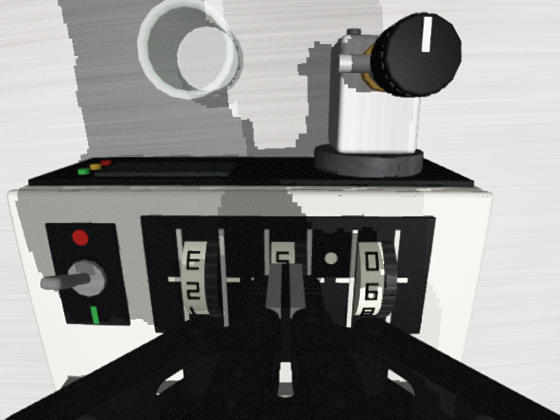

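Call:
jog_arm([
  {"dx": -1.5,"dy": 0.5,"dz": 8,"spin": 0,"fingers": -1},
  {"dx": 0,"dy": 0,"dz": 2.5,"spin": 0,"fingers": -1},
  {"dx": 0,"dy": 0,"dz": 0,"spin": 0,"fingers": -1},
  {"dx": -5,"dy": 0,"dz": 0,"spin": 0,"fingers": -1},
  {"dx": -5,"dy": 0,"dz": 0,"spin": 0,"fingers": -1},
  {"dx": -5,"dy": 0,"dz": 0,"spin": 0,"fingers": -1},
  {"dx": 0,"dy": 0,"dz": 0,"spin": 0,"fingers": -1},
  {"dx": 0,"dy": 0,"dz": -8,"spin": 0,"fingers": -1},
  {"dx": 15,"dy": 0,"dz": -2,"spin": 0,"fingers": -1},
  {"dx": 0,"dy": 0,"dz": 0,"spin": 0,"fingers": -1},
])

```text
time: 18.75
position: [0.5944, 0.0326, 0.1223]
ee_rot: [-3.141, -0.002, 3.085]
force: [0.5, 0.4, -0.4]
width: 0.0
```

Call:
jog_arm([
  {"dx": 0,"dy": 0,"dz": 8,"spin": 0,"fingers": -1},
  {"dx": 0,"dy": 0,"dz": 2,"spin": 0,"fingers": -1},
  {"dx": 0,"dy": 0,"dz": 0,"spin": 0,"fingers": -1},
  {"dx": -5,"dy": 0,"dz": 0,"spin": 0,"fingers": -1},
  {"dx": -5,"dy": 0,"dz": 0,"spin": 0,"fingers": -1},
  {"dx": -5,"dy": 0,"dz": 0,"spin": 0,"fingers": -1},
  {"dx": 0,"dy": 0,"dz": 0,"spin": 0,"fingers": -1},
  {"dx": 0,"dy": 0,"dz": -8,"spin": 0,"fingers": -1},
  {"dx": 15,"dy": 0,"dz": -2,"spin": 0,"fingers": -1},
  {"dx": 0,"dy": 0,"dz": 0,"spin": 0,"fingers": -1},
])

```text
time: 19.58
position: [0.5944, 0.0326, 0.1221]
ee_rot: [-3.141, -0.002, 3.085]
force: [0.7, -0.2, -0.5]
width: -0.0
```

```bash
python3 -c "
from h import *
snap('w13')"
```

```text
[ 0.055  0.279 -0.09   1.203  0.     0.112] [-3.141e+00 -2.000e-03  3.085e+00] [0.5944 0.0326 0.1221] [ 0.7 -0.2 -0.5] 19.5833 -2.1244115865137236e-05
```

View pics/w13.png

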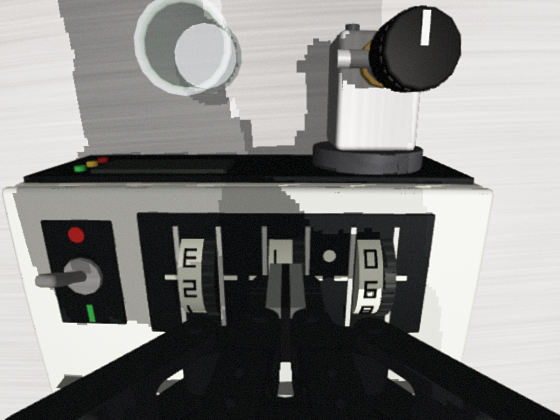

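Call:
jog_arm([
  {"dx": 0,"dy": 0,"dz": 8,"spin": 0,"fingers": -1},
  {"dx": 0,"dy": 0,"dz": 2,"spin": 0,"fingers": -1},
  {"dx": 0,"dy": 0,"dz": 0,"spin": 0,"fingers": -1},
  {"dx": -5,"dy": 0,"dz": 0,"spin": 0,"fingers": -1},
  {"dx": -5,"dy": 0,"dz": 0,"spin": 0,"fingers": -1},
  {"dx": -5,"dy": 0,"dz": 0,"spin": 0,"fingers": -1},
  {"dx": 0,"dy": 0,"dz": 0,"spin": 0,"fingers": -1},
  {"dx": 0,"dy": 0,"dz": -8,"spin": 0,"fingers": -1},
  {"dx": 15,"dy": 0,"dz": -4,"spin": 0,"fingers": -1},
  {"dx": 1.2,"dy": 21,"dz": 0,"spin": 0,"fingers": -1},
])

```text
time: 20.47
position: [0.5946, 0.0515, 0.1244]
ee_rot: [-3.14, -0.001, 3.082]
force: [0.8, 0.2, 0.0]
width: -0.0001
```

Call:
jog_arm([
  {"dx": 1.3,"dy": 20.8,"dz": 0,"spin": 0,"fingers": -1},
  {"dx": 0,"dy": 0,"dz": 0,"spin": 0,"fingers": -1},
])

```text
time: 20.63
position: [0.5953, 0.077, 0.1236]
ee_rot: [3.141, -0.001, 3.087]
force: [0.4, -0.9, 0.1]
width: -0.0004
```

```bash
python3 -c "
from h import *
snap('w14')"
```

```text
[ 1.280e-01  2.870e-01 -7.600e-02  1.209e+00  1.000e-03  1.820e-01] [ 3.141e+00 -1.000e-03  3.087e+00] [0.5953 0.077  0.1236] [ 0.4 -0.9  0.1] 20.6333 -0.00041733993674377876
```

View pics/w14.png

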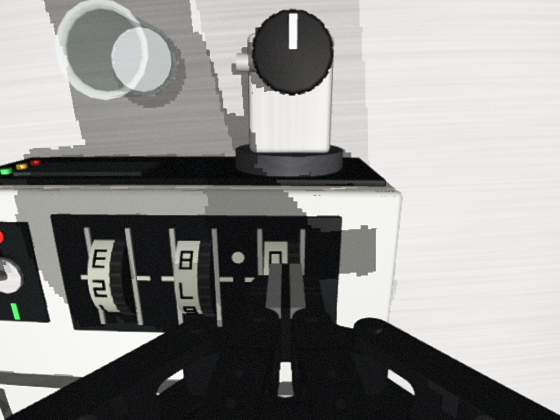

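Call:
jog_arm([
  {"dx": -1.5,"dy": -2.5,"dz": 8,"spin": 0,"fingers": -1},
  {"dx": 0,"dy": 0,"dz": 2.5,"spin": 0,"fingers": -1},
  {"dx": 0,"dy": 0,"dz": 0,"spin": 0,"fingers": -1},
  {"dx": -5,"dy": 0,"dz": 0,"spin": 0,"fingers": -1},
  {"dx": -5,"dy": 0,"dz": 0,"spin": 0,"fingers": -1},
  {"dx": -5,"dy": 0,"dz": 0,"spin": 0,"fingers": -1},
  {"dx": 0,"dy": 0,"dz": 0,"spin": 0,"fingers": -1},
  {"dx": 0,"dy": 0,"dz": -8,"spin": 0,"fingers": -1},
  {"dx": 15,"dy": 0,"dz": -2,"spin": 0,"fingers": -1},
  {"dx": 0,"dy": 0,"dz": 0,"spin": 0,"fingers": -1},
])

```text
time: 21.52
position: [0.5957, 0.072, 0.1247]
ee_rot: [3.141, -0.001, 3.085]
force: [-0.3, -1.1, -0.0]
width: 0.0
```

Call:
jog_arm([
  {"dx": 0,"dy": 0,"dz": 8,"spin": 0,"fingers": -1},
  {"dx": 0,"dy": 0,"dz": 2,"spin": 0,"fingers": -1},
  {"dx": 0,"dy": 0,"dz": 0,"spin": 0,"fingers": -1},
  {"dx": -5,"dy": 0,"dz": 0,"spin": 0,"fingers": -1},
  {"dx": -5,"dy": 0,"dz": 0,"spin": 0,"fingers": -1},
  {"dx": -5,"dy": 0,"dz": 0,"spin": 0,"fingers": -1},
  {"dx": 0,"dy": 0,"dz": 0,"spin": 0,"fingers": -1},
  {"dx": 0,"dy": 0,"dz": -8,"spin": 0,"fingers": -1},
  {"dx": 15,"dy": 0,"dz": -2,"spin": 0,"fingers": -1},
  {"dx": 0,"dy": 0,"dz": 0,"spin": 0,"fingers": -1},
])

```text
time: 22.35
position: [0.5956, 0.0719, 0.1244]
ee_rot: [-3.141, -0.001, 3.085]
force: [0.6, -0.5, -0.4]
width: 0.0001
```

```bash
python3 -c "
from h import *
snap('w15')"
```

```text
[ 0.12   0.286 -0.075  1.21   0.     0.177] [-3.141e+00 -1.000e-03  3.085e+00] [0.5956 0.0719 0.1244] [ 0.6 -0.5 -0.4] 22.35 6.485520138071479e-05
```

View pics/w15.png

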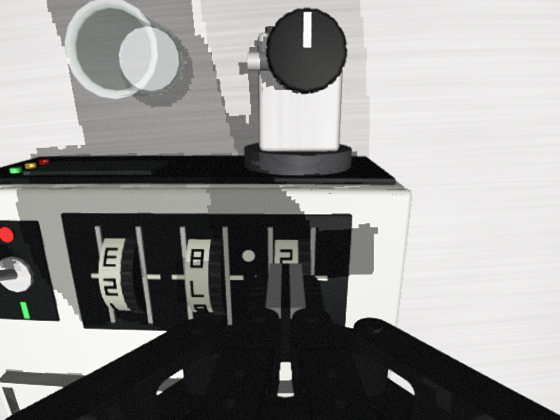

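Call:
jog_arm([
  {"dx": -1,"dy": 1.5,"dz": 8,"spin": 0,"fingers": -1},
  {"dx": 0,"dy": 0,"dz": 3,"spin": 0,"fingers": -1},
  {"dx": 0,"dy": 0,"dz": 0,"spin": 0,"fingers": -1},
  {"dx": -5,"dy": 0,"dz": 0,"spin": 0,"fingers": -1},
  {"dx": -5,"dy": 0,"dz": 0,"spin": 0,"fingers": -1},
  {"dx": -5,"dy": 0,"dz": 0,"spin": 0,"fingers": -1},
  {"dx": 0,"dy": 0,"dz": 0,"spin": 0,"fingers": -1},
  {"dx": 0,"dy": 0,"dz": -8,"spin": 0,"fingers": -1},
  {"dx": 15,"dy": 0,"dz": -2,"spin": 0,"fingers": -1},
  {"dx": 0,"dy": 0,"dz": 0,"spin": 0,"fingers": -1},
])

```text
time: 23.23
position: [0.5968, 0.0734, 0.123]
ee_rot: [-3.141, -0.001, 3.085]
force: [0.3, -0.4, 0.1]
width: 0.0002
```

Call:
jog_arm([
  {"dx": 0,"dy": 0,"dz": 8,"spin": 0,"fingers": -1},
  {"dx": 0,"dy": 0,"dz": 2,"spin": 0,"fingers": -1},
  {"dx": 0,"dy": 0,"dz": 0,"spin": 0,"fingers": -1},
  {"dx": -5,"dy": 0,"dz": 0,"spin": 0,"fingers": -1},
  {"dx": -5,"dy": 0,"dz": 0,"spin": 0,"fingers": -1},
  {"dx": -5,"dy": 0,"dz": 0,"spin": 0,"fingers": -1},
  {"dx": 0,"dy": 0,"dz": 0,"spin": 0,"fingers": -1},
  {"dx": 0,"dy": 0,"dz": -8,"spin": 0,"fingers": -1},
  {"dx": 15,"dy": 0,"dz": -2,"spin": 0,"fingers": -1},
  {"dx": 0,"dy": 0,"dz": 0,"spin": 0,"fingers": -1},
])

```text
time: 24.07
position: [0.5967, 0.0734, 0.1228]
ee_rot: [-3.141, -0.002, 3.085]
force: [-0.4, -0.2, -0.4]
width: 0.0
```

Call:
jog_arm([
  {"dx": 0,"dy": 0,"dz": 8,"spin": 0,"fingers": -1},
  {"dx": 0,"dy": 0,"dz": 2,"spin": 0,"fingers": -1},
  {"dx": 0,"dy": 0,"dz": 0,"spin": 0,"fingers": -1},
  {"dx": -5,"dy": 0,"dz": 0,"spin": 0,"fingers": -1},
  {"dx": -5,"dy": 0,"dz": 0,"spin": 0,"fingers": -1},
  {"dx": -5,"dy": 0,"dz": 0,"spin": 0,"fingers": -1},
  {"dx": 0,"dy": 0,"dz": 0,"spin": 0,"fingers": -1},
  {"dx": 0,"dy": 0,"dz": -8,"spin": 0,"fingers": -1},
  {"dx": 15,"dy": 0,"dz": -20,"spin": 0,"fingers": -1},
  {"dx": 0,"dy": 0,"dz": -20,"spin": 0,"fingers": -1},
])

```text
time: 24.9
position: [0.5957, 0.0732, 0.1595]
ee_rot: [-3.141, -0.005, 3.085]
force: [0.9, -0.1, 0.1]
width: 0.0001
```

```bash
python3 -c "
from h import *
snap('w16')"
```

```text
[ 0.122  0.28  -0.006  1.29   0.     0.179] [-3.141 -0.005  3.085] [0.5957 0.0732 0.1595] [ 0.9 -0.1  0.1] 24.9 0.0001323543938383236
```

View pics/w16.png

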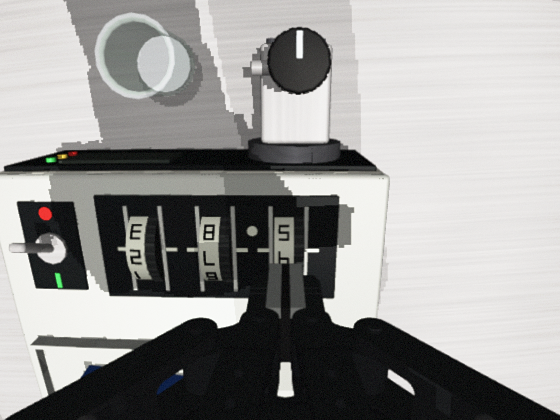

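Call:
jog_arm([
  {"dx": 7.8,"dy": -35.6,"dz": 0,"spin": 0,"fingers": -1},
  {"dx": 7.8,"dy": -35.6,"dz": 0,"spin": 0,"fingers": -1},
  {"dx": 7.8,"dy": -35.6,"dz": 0,"spin": 0,"fingers": -1},
  {"dx": 7.8,"dy": -35.6,"dz": 0,"spin": 0,"fingers": -1},
  {"dx": 0,"dy": 0,"dz": 0,"spin": 0,"fingers": -1},
  {"dx": 0,"dy": 0,"dz": 0,"spin": 0,"fingers": -1},
])

```text
time: 25.45
position: [0.5583, -0.0688, 0.1603]
ee_rot: [3.141, -0.001, 3.081]
force: [0.5, 0.1, -0.5]
width: -0.0
```

Run:
```python
from h import *
snap('w17')
im,d=capture('top');cv2.imwrite('pics/topz2.png',cv2.resize(im[170:270,220:350],None,fx=6,fy=6,interpolation=cv2.INTER_CUBIC))
```

```text
[-0.123  0.206 -0.1    1.266  0.    -0.062] [ 3.141e+00 -1.000e-03  3.081e+00] [ 0.5583 -0.0688  0.1603] [ 0.5  0.1 -0.5] 25.45 -2.451737161558826e-05
```

View pics/w17.png

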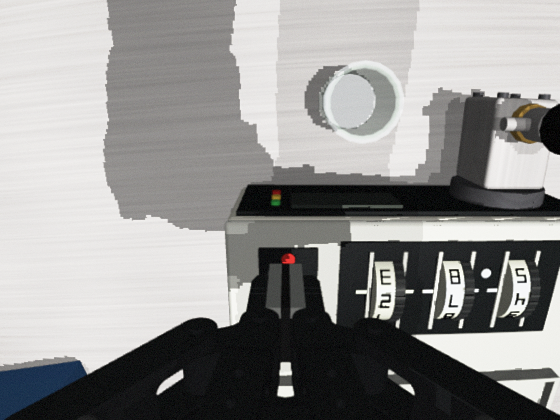

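View pics/topz2.png

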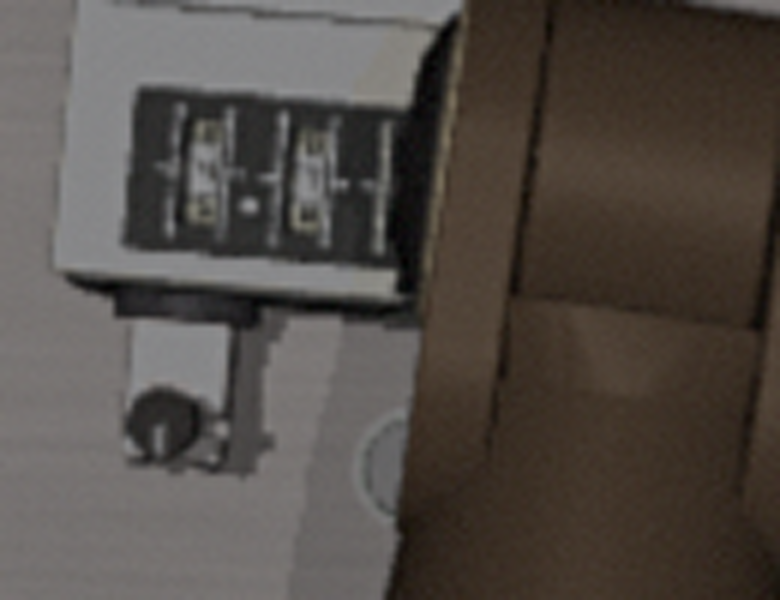

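Run:
```python
from h import *
p=pickle.load(open('w17.pkl','rb'));im=cv2.imread('pics/w17.png');S=4
z=cv2.resize(im[235:335,345:545],None,fx=S,fy=S,interpolation=cv2.INTER_CUBIC)
Rp=Ro.from_euler('z',-.06).as_matrix()
for y in (62,20,-22):
    for k in (0,1,-1):
        a=k*.628
        for s in (-8.5,8.5):
            X=np.array([-45-24*np.sin(a),y+s,90+24*np.cos(a)])/1000
            u=pix(p,Rp@X+[.6463,.0095,0])[0]
            cv2.circle(z,tuple(int(v) for v in (u-[345,235])*S),3,(0,0,255) if k==0 else (255,0,0),-1)
cv2.imwrite('pics/w17z.png',z)
```

```text
(no output)
```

View pics/w17z.png

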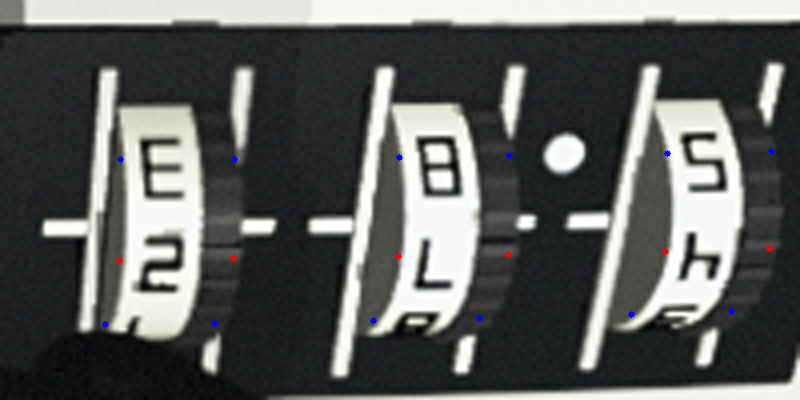

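Call:
jog_arm([
  {"dx": 0,"dy": 1,"dz": 20,"spin": 0,"fingers": -1},
  {"dx": 0,"dy": 0,"dz": 18,"spin": 0,"fingers": -1},
  {"dx": 0,"dy": 0,"dz": 0,"spin": 0,"fingers": -1},
])

```text
time: 25.8
position: [0.5574, -0.0645, 0.1192]
ee_rot: [3.141, -0.005, 3.087]
force: [-0.6, 0.2, -0.4]
width: 0.0
```

Call:
jog_arm([
  {"dx": -6,"dy": 0,"dz": 0,"spin": 0,"fingers": -1},
  {"dx": -6,"dy": 0,"dz": 0,"spin": 0,"fingers": -1},
  {"dx": -6,"dy": 0,"dz": 0,"spin": 0,"fingers": -1},
  {"dx": -5,"dy": 0,"dz": 0,"spin": 0,"fingers": -1},
  {"dx": -5,"dy": 0,"dz": 0,"spin": 0,"fingers": -1},
  {"dx": 0,"dy": 0,"dz": 0,"spin": 0,"fingers": -1},
])

```text
time: 26.3
position: [0.5883, -0.0677, 0.1232]
ee_rot: [-3.142, 0.001, 3.085]
force: [0.5, -0.4, -0.2]
width: 0.0002
```

Call:
jog_arm([
  {"dx": -2,"dy": 0,"dz": 0,"spin": 0,"fingers": -1},
  {"dx": -1,"dy": 0,"dz": 0,"spin": 0,"fingers": -1},
  {"dx": 0,"dy": 0,"dz": 0,"spin": 0,"fingers": -1},
])

```text
time: 26.55
position: [0.5899, -0.0679, 0.1228]
ee_rot: [3.142, -0.0, 3.085]
force: [-0.0, 0.8, 0.6]
width: 0.0001
```

Call:
jog_arm([
  {"dx": -1.5,"dy": 0,"dz": 0,"spin": 0,"fingers": -1},
  {"dx": 0,"dy": 0,"dz": 0,"spin": 0,"fingers": -1},
])

```text
time: 26.72
position: [0.5911, -0.0679, 0.1227]
ee_rot: [-3.142, -0.0, 3.085]
force: [-1.3, 0.4, 0.2]
width: -0.0001
```

Call:
jog_arm([
  {"dx": -1.5,"dy": 0,"dz": 0,"spin": 0,"fingers": -1},
  {"dx": 0,"dy": 0,"dz": 0,"spin": 0,"fingers": -1},
])

```text
time: 26.88
position: [0.5927, -0.068, 0.1227]
ee_rot: [-3.142, -0.0, 3.085]
force: [-0.9, -0.4, -0.2]
width: 0.0
```

```bash
python3 -c "
from h import *
snap('w18')"
```

```text
[-0.114  0.28  -0.087  1.204 -0.    -0.057] [-3.142 -0.     3.085] [ 0.5927 -0.068   0.1227] [-0.9 -0.4 -0.2] 26.8833 2.22733461241405e-05
```

View pics/w18.png

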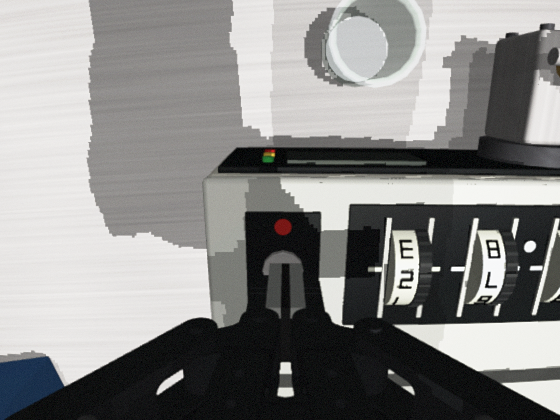

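Call:
jog_arm([
  {"dx": -1.5,"dy": 0,"dz": 0,"spin": 0,"fingers": -1},
  {"dx": 0,"dy": 0,"dz": 0,"spin": 0,"fingers": -1},
])

```text
time: 27.1
position: [0.593, -0.068, 0.1226]
ee_rot: [-3.142, -0.003, 3.085]
force: [-6.0, 0.6, 1.9]
width: -0.0002
```

Call:
jog_arm([
  {"dx": -1.5,"dy": 0,"dz": 0,"spin": 0,"fingers": -1},
  {"dx": 0,"dy": 0,"dz": 0,"spin": 0,"fingers": -1},
])

```text
time: 27.27
position: [0.5932, -0.068, 0.1225]
ee_rot: [-3.141, -0.005, 3.085]
force: [-10.9, 0.1, 4.3]
width: -0.0
```

Call:
jog_arm([
  {"dx": -1.5,"dy": 0,"dz": 0,"spin": 0,"fingers": -1},
  {"dx": 0,"dy": 0,"dz": 0,"spin": 0,"fingers": -1},
])

```text
time: 27.43
position: [0.5934, -0.068, 0.1225]
ee_rot: [-3.141, -0.007, 3.085]
force: [-14.9, 0.4, 7.0]
width: -0.0002
```

Call:
jog_arm([
  {"dx": 10,"dy": 0,"dz": 0,"spin": 0,"fingers": -1},
  {"dx": 15,"dy": 0,"dz": 0,"spin": 0,"fingers": -1},
  {"dx": 15,"dy": 0,"dz": -30,"spin": 0,"fingers": -1},
  {"dx": 20,"dy": 0,"dz": -35,"spin": 0,"fingers": -1},
  {"dx": 35,"dy": 0,"dz": -10,"spin": 0,"fingers": -1},
  {"dx": 35,"dy": 0,"dz": -10,"spin": 0,"fingers": -1},
  {"dx": 35,"dy": 0,"dz": -10,"spin": 0,"fingers": -1},
  {"dx": 0,"dy": 0,"dz": 0,"spin": 0,"fingers": -1},
])

```text
time: 28.1
position: [0.4287, -0.0586, 0.2209]
ee_rot: [-3.141, 0.003, 3.084]
force: [-0.2, -0.5, 0.1]
width: 0.0001
```

Run:
```python
from h import *
im,d=capture('top');cv2.imwrite('pics/topz3.png',cv2.resize(im[170:270,220:350],None,fx=6,fy=6,interpolation=cv2.INTER_CUBIC));cv2.imwrite('pics/top3.png',im)
im,d=capture('scene');cv2.imwrite('pics/sz3.png',cv2.resize(im[180:300,230:380],None,fx=5,fy=5,interpolation=cv2.INTER_CUBIC))
print(observe()['force'])
```

```text
[ 0.37895737 -0.87789026 -0.15062197]
```

View pics/topz3.png

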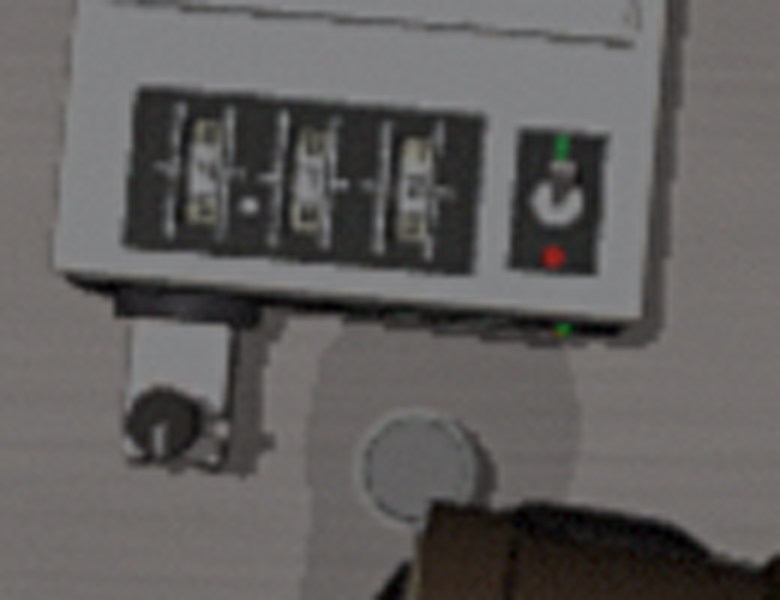

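View pics/sz3.png

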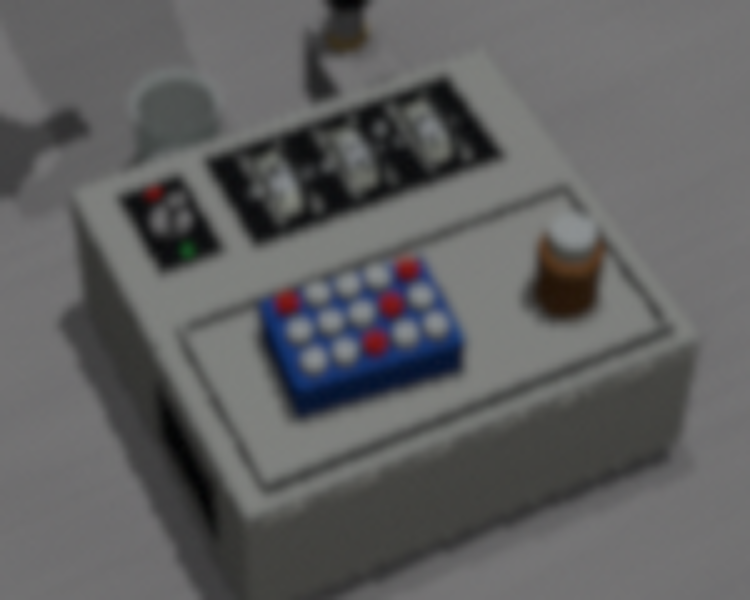

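View pics/top3.png

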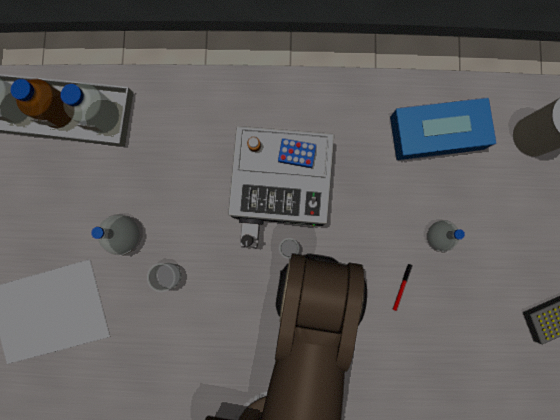

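Toggle now leans back over the green bar (topz3 at ~(562,170)), the knob pointer faces front at (160,440), and the bystanders are in the same pixels as at the start. The arm is clear, so I'm handing in.

```bash
python3 -c "
from rig import *
print(hand_in(), observe()['time'])"
```

```text
the job is handed in; nothing more can be done
the job is handed in; nothing more can be done
```

The valve is closed, the wheels show 4.72, the run toggle is on, and I handed the job in at about 28 s of the 72 s allowed. The hand-in gives no verdict, so the results below come from my own checks.

- **Purge valve:** I turned the knob clockwise about 4.3 rad in one grip. It then met the hard stop: the torque rose to about 0.49 N m and the pads slipped on the knob. The pointer now faces straight to the front.
- **Thumbwheels:** I rolled the crowns one step at a time with the shut fingertips at about 5–8 N. The ones wheel went from 9 to 4 and the tenths from 3 to 7. The hundredths wheel was hanging between 0 and 1 at the start and is now at 2. A close-up before the toggle move showed 4, 7 and 2 at the index, agreeing with each other to about 0.03 rad. All three sat a few pixels off the positions I computed, by about the same amount, which I put down to my estimate of the pump's pose.
- **Run toggle:** I pushed it to the back only after those checks, until the hard stop pushed back with about 15 N. The final top view shows it leaning over the green bar.
- **Bystanders:** In the last top view I compared by eye, with no measurement, and they looked in the same places as at the start. The waste beaker was partly hidden by the arm in the last close-up. The arm stood clear, with the force reading near zero.

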